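# Swap the loupe behind the bottle and cylinder for the film cassette

## Task

The loupe stands at the back of the small grey metal caddy, boxed in by the dropper bottle and the measuring cylinder: first stand those two out of the way on the ribbed rubber mat. Then stand the loupe upright over the middle of the window of the negative carrier, after that stand the film cassette upright in the middle of the caddy's emptied back place, and only then put the bottle and the cylinder back upright, each exactly where it came from. Do not knock any of the four over.

Things in the scene. Friction and masses are not known exactly. Their poses are not given: they have to be found in the camera images.
- caddy: Fixed grey metal plate 125 (its x) by 160 mm (its y), 6 mm thick, with a fence 18 mm high and 4 mm thick on the back (+x) and side edges, open in front. Three dark flush 48 mm spots: front ones at x = -20, y = +34 and -34 mm (bottle and cylinder stand there within 3 mm, in either order), back one at x = +20, y = 0 (loupe). Origin: centre of the underside, on the worktop; z up.
- caddy_back (a point): Centre of the caddy's back spot, on the plate's upper face, 6 mm above the worktop. Axes as the caddy's.
- mat: Fixed dark rubber mat with thin grey lengthwise ribs (flat in feel), 190 mm (its x) by 130 mm (its y), 4 mm thick: the side area, with room for both tall things. Origin: centre of the underside; z up.
- carrier: Fixed, closed negative carrier: black flat plates 115 mm (its x) by 194 mm (its y), with a tab at the -y end. 7 mm thick from y = -60 mm to the +y end, 4 mm at the tab. A rectangular window in the 7 mm part is centred 17.5 mm from the origin toward +y; things stand on it as on a flat face. Origin: underside, z up.
- carrier_window (a point): Centre of the carrier's window, on the upper face, 7 mm above the worktop.
- bottle: Small white dropper bottle with a red dropper cap, 113 mm tall, round body of 42 mm diameter up to about 82 mm (only this part can be gripped), 60 g. Stands upright on a front spot of the caddy. Origin: centre of its underside; z up.
- cylinder: Slender clear plastic measuring cylinder, 190 mm tall: round foot of 48 mm diameter and 17 mm height, above it a round tube of 25 mm diameter up to the rim, 35 g (light, easily tipped). Stands upright on the other front spot of the caddy. Grip the tube high, but so that the top clears the gripper's body. Origin: centre of its underside; z up.
- loupe: Black round focusing loupe, 46 mm diameter, 58 mm tall, 60 g, gripped as a plain 46 mm barrel. Stands upright on the back spot of the caddy, 52 mm from the axes of the bottle and of the cylinder. Origin: centre of its underside; z up.
- cassette: Grey film cassette standing on end on the open worktop, roughly straight ahead of the robot: round can of 25 mm diameter, 44 mm high plus a spool knob to 51 mm, with a thin film lip at -y. Origin: underside, 2 mm from the can's axis, which lies at y = +2 mm in its frame; z up. About 22 g.
Not all that is in view belongs to the job. Leave any blue or green look-alike of the bottle alone. What is shaped like the loupe but blue is not meant.

How it is judged (in metres and radians):
On the way, in this order (a step that is already met when the one before it is completed fails the run):
1. bottle and cylinder stand released on the mat, their middles 10 mm or more inside its edges, the loupe still in its place (x of bottle in the frame of mat between -0.085 and 0.085 m and y of bottle in the frame of mat between -0.055 and 0.055 m and height (world z) of each of bottle, cylinder below 0.012 m and angle between each of bottle, cylinder's own z axis and vertical below 0.1 rad and linear speed of each of bottle, cylinder below 0.03 m/s and x of cylinder in the frame of mat between -0.085 and 0.085 m and y of cylinder in the frame of mat between -0.055 and 0.055 m and contact force between each of bottle, cylinder and the fingers below 0.05 N and distance of loupe from where it was at the start of the episode below 0.03 m), for 0.2 s.
2. loupe stands released over the carrier's window, bottle and cylinder still on the mat (horizontal distance between loupe and carrier_window below 0.012 m and height (world z) of loupe between 0.003 and 0.012 m and angle between each of loupe, bottle, cylinder's own z axis and vertical below 0.1 rad and contact force between loupe and the fingers below 0.05 N and x of bottle in the frame of mat between -0.085 and 0.085 m and y of bottle in the frame of mat between -0.055 and 0.055 m and height (world z) of each of bottle, cylinder below 0.012 m and linear speed of each of bottle, cylinder below 0.03 m/s and x of cylinder in the frame of mat between -0.085 and 0.085 m and y of cylinder in the frame of mat between -0.055 and 0.055 m), for 0.2 s.
3. cassette stands released in the caddy's back place, loupe over the window, bottle and cylinder still on the mat (horizontal distance between cassette and caddy_back below 0.015 m and height (world z) of cassette between 0.002 and 0.012 m and angle between each of cassette, loupe, bottle, cylinder's own z axis and vertical below 0.1 rad and contact force between cassette and the fingers below 0.05 N and horizontal distance between loupe and carrier_window below 0.012 m and height (world z) of loupe between 0.003 and 0.012 m and x of bottle in the frame of mat between -0.085 and 0.085 m and y of bottle in the frame of mat between -0.055 and 0.055 m and height (world z) of each of bottle, cylinder below 0.012 m and linear speed of each of bottle, cylinder below 0.03 m/s and x of cylinder in the frame of mat between -0.085 and 0.085 m and y of cylinder in the frame of mat between -0.055 and 0.055 m), for 0.2 s.
At the end, for the whole second after the job is handed in: Loupe upright on the carrier within 12 mm of the window centre; cassette upright on the caddy within 15 mm of the back spot centre; bottle and cylinder upright, each within 15 mm of where it stood at the start; all released and at rest (horizontal distance between loupe and carrier_window below 0.012 m and height (world z) of loupe between 0.003 and 0.012 m and angle between each of loupe, cassette, bottle, cylinder's own z axis and vertical below 0.1 rad and horizontal distance between cassette and caddy_back below 0.015 m and height (world z) of cassette between 0.002 and 0.012 m and distance of each of bottle, cylinder from where it was at the start of the episode below 0.015 m and linear speed of each of bottle, cylinder, loupe, cassette below 0.02 m/s and contact force between each of bottle, cylinder, loupe, cassette and the fingers below 0.05 N); the robot touches nothing.
It fails at once if one of the four things is knocked over (tilted beyond about 45 degrees) (angle between any of bottle, cylinder, loupe, cassette's own z axis and vertical above 0.8 rad).
It also fails if it takes over 141 s, if anything falls off the work surface, if the arm or the gripper's body presses on something with over 40 N, if the wrist force passes 120 N, or if a joint passes its speed limit or range.

## Robot

A 6-joint arm with a two-finger parallel gripper is mounted at the origin on the work surface; the furniture and walls round the work are solid. World frame = base frame: x ahead of the robot, y to its left, z up, the work surface at z = 0. Lengths are in m, angles in degrees, forces in N, time in s.
With the tool pointing down it reaches from about 0.35 to 0.875 m from the base axis. Payload 4.2 kg.
Tool frame: the origin (TCP) lies at the very end of the fingers, on their centre line; the grasp point (between the pads) lies 19 mm behind it (r.grip_point_offset is the distance from the TCP to the grasp point, in m); z points along the fingers, y is the line along which they close (so a half turn about z gives the same grasp; the last joint's range is limited). The gripper opens to 87 mm and grips with 3 to 60 N. Pads are 19 mm wide; open, the fingers measure 117 mm over their backs; the gripper's body (75 mm by 190 mm) begins 51 mm behind the grasp point.
Start: joints at [90.103, 22.042, 0.453, 0, -68.411, -14.817], TCP at [0.159, 0.604, 0.223] pointing down, gripper open.
Joint ranges: [-179.83, 179.83], [-69.29, 118.12], [-61.27, 80.66], [-181.25, 117.63], [-171.15, -9.14], [-177.46, 177.46]. Speed limits (degrees/s): [159.86, 159.86, 180, 180, 180, 180].

## Interface

Orientations are given as a 3x3 rotation matrix whose columns are the frame's x, y, z axes.
In Python, from station import r gives the robot as it stands.
- The arm moves only by the tool move_arm, never from a script. Its argument "series" is a list of rows, each a list of 3 entries, a list of its own where there are three numbers: the turn, a rotation vector about the tool's x, y, z as a fraction of full scale, then the shift along the tool's x, y, z as a fraction of full scale, then the opening, from 0 (shut) to 1 (fully open). A call has 1 to 12 rows; each row shifts and turns the commanded pose from where the row before left it, along the tool's axes as they then stand; what a row does not reach is not made up. Full scale, the value 1, is 0.5 m for a shift and 0.1 rad for a turn. A row lasts 1/10 s, in which the tool goes at most 50 mm and 8.59 degrees, less where a joint would pass 70% of its speed; a pose out of reach is approached as far as the arm can. A call with a number of a shift or a turn outside -1 to 1 is refused whole. A call with a gripper value outside its range is refused whole. The fingers move at their own pace and stop on an object; the grip force is fixed at half the most. Time passes only in rows, so rows that do not move let the fingers close. It gives the time, the measured TCP pose, the force, the opening and the grip force at its end, in the units of the state.
- r.sense(): the state, without advancing time (a new reading comes with each control period).
- r.capture(name): name is "scene" or "top"; returns a dict with "img" (480x640x3 uint8, red, green, blue), "fx", "fy", "cx", "cy" (pixels), "origin" and "orientation" of the camera in the world. Camera axes: x right, y up, looking along -z (the intrinsics and any distortion apply to the point x, -y, -z); pixel columns grow to the right and rows downward; lengths in m; the calibration is good to about 2 mm. A picture is of the moment at which its call begins. There is no depth.
- r.finish_job(): hands the job in; it is judged then, once.
Trained networks look in the newest picture that a camera, given by its name, has taken for a name from the list of things; names that differ only in an ending like _2 or _b are one class to them, and where a whole thing is asked for, a point or a joint stands for the part that bears it (a point fixed in the world has none). Each returns a list of dicts, best first, with "score" (0 to 1); they miss things now and then, are a little off and sometimes report something else, mostly with a low value. They report only what shows in the picture. A call takes as long as a camera call. They do not tell look-alikes from the thing itself.
- r.cut_out(target, camera): "pixels" (480x640 bool, what is visible of it) and "centre" ([column, row] in pixels, amid what is visible of it).
- r.pinpoint(target, camera): "centre" ([column, row] in pixels: a listed point, or the origin of a listed thing).
The state is a dict: "time_s": time; "joints": joint angles; "joint_velocities": joint speeds; "effort": joint torques, N m; "tcp_pos": TCP position; "ee_rot": TCP orientation; "wrist_force": force on the tool from outside, world axes, zero at the start; "moment": the same for the moment, N m; "gripper_width": opening from 0.0 (shut) to 1.0 (fully open); "gripper_force": force on a finger pad.
Only numpy, scipy, OpenCV 4.12 (cv2) and the standard library are available. Lean on these libraries where they do the work, as an engineer would, in place of code of your own. Each camera call takes 0.05 s, during which the arm holds its last target. There are 200 camera calls.

## Working session

There is one attempt and no reset: what is moved stays moved. The work goes in short steps, Python scripts to look and compute and a tool call to move; the robot and the scene stay as the last step left them, time stands still between calls to the robot, and variables do not carry over. Pictures are saved under pics/ and viewed, at most 14 in all, crops included, and the job is handed in when it is done.

Besides the shell and the picture viewer there is one more tool, called after "Call:" by a JSON object that holds its "api" and its "payload". move_arm: Moves the arm, as the interface text tells. Its arguments: {"type":"object","properties":{"series":{"type":"array"}},"required":["series"]}

```bash
ls; mkdir -p pics
python3 - <<'E'
from station import r
import cv2,numpy as np
s=r.sense();print(s['time_s'],s['tcp_pos'],np.round(s['ee_rot'],3).tolist(),s['gripper_width'])
for n in("scene","top"):
    c=r.capture(n);cv2.imwrite(f'pics/{n}0.png',c['img'][:,:,::-1])
    print(n,{k:np.round(v,4).tolist() for k,v in c.items() if k!='img'})
    for t in("caddy","caddy_back","mat","carrier","carrier_window","bottle","cylinder","loupe","cassette"):
        print(t,[(np.round(d['centre']).tolist(),round(d['score'],2)) for d in r.pinpoint(t,n)])
E
```

```text
pics
0.0 [0.15855251 0.60391648 0.22144619] [[0.967, -0.254, -0.0], [-0.254, -0.967, -0.002], [0.0, 0.002, -1.0]] 1.0037029210214647
scene {'fx': 622.6732, 'fy': 622.6732, 'cx': 321.609, 'cy': 247.1818, 'origin': [-0.527, -0.5757, 0.7643], 'orientation': [[0.5187, 0.4419, -0.7319], [-0.8548, 0.2497, -0.455], [-0.0183, 0.8616, 0.5072]]}
caddy [([255.0, 241.0], 0.78)]
caddy_back [([263.0, 235.0], 0.93)]
mat [([458.0, 313.0], 0.57)]
carrier [([367.0, 252.0], 0.97)]
carrier_window [([367.0, 249.0], 0.96)]
bottle [([242.0, 242.0], 0.69), ([223.0, 271.0], 0.62), ([218.0, 219.0], 0.61)]
cylinder [([270.0, 247.0], 0.57)]
loupe [([262.0, 235.0], 0.86), ([279.0, 216.0], 0.64)]
cassette [([352.0, 296.0], 0.88), ([242.0, 240.0], 0.25)]
top {'fx': 535.3074, 'fy': 535.3074, 'cx': 320.8271, 'cy': 245.4259, 'origin': [0.3126, 0.0475, 1.2175], 'orientation': [[0.0279, 0.9815, -0.1894], [-0.9995, 0.0248, -0.0185], [-0.0135, 0.1898, 0.9817]]}
caddy [([234.0, 252.0], 0.94)]
caddy_back [([238.0, 243.0], 0.64)]
mat [([461.0, 270.0], 0.93)]
carrier [([352.0, 216.0], 0.81)]
carrier_window [([350.0, 208.0], 0.8), ([236.0, 244.0], 0.24)]
bottle [([221.0, 264.0], 0.96), ([234.0, 310.0], 0.87), ([168.0, 238.0], 0.84)]
cylinder [([250.0, 254.0], 0.69)]
loupe [([232.0, 194.0], 0.94), ([232.0, 242.0], 0.59), ([348.0, 203.0], 0.58)]
cassette [([367.0, 294.0], 0.53)]
```

```bash
cat > h.py <<'E'
import numpy as np,cv2
from station import r
def ray(c,px,z):
    d=c['orientation']@np.array([(px[0]-c['cx'])/c['fx'],-(px[1]-c['cy'])/c['fy'],-1.])
    o=np.array(c['origin']); return o+d*(z-o[2])/d[2]
def proj(c,p):
    q=np.array(c['orientation']).T@(np.array(p)-c['origin']); return c['cx']-c['fx']*q[0]/q[2],c['cy']+c['fy']*q[1]/q[2]
Z=dict(caddy=0,caddy_back=.006,mat=0,carrier=0,carrier_window=.007,bottle=.006,cylinder=.006,loupe=.006,cassette=0)
E
python3 - <<'E'
from h import *
for n in("scene","top"):
    c=r.capture(n)
    for t,z in Z.items():
        print(n,t,[(np.round(ray(c,d['centre'],z)[:2],3).tolist(),round(d['score'],2)) for d in r.pinpoint(t,n)])
    im=c['img'][:,:,::-1]
    x0,y0=(160,120) if n=='top' else (180,130)
    cv2.imwrite(f'pics/{n}z.png',cv2.resize(im[y0:y0+240,x0:x0+320],(800,600),interpolation=cv2.INTER_CUBIC))
E
```

```text
scene caddy [([0.541, 0.268], 0.9)]
scene caddy_back [([0.547, 0.263], 0.9)]
scene mat [([0.496, -0.264], 0.56)]
scene carrier []
scene carrier_window [([0.628, 0.004], 0.65), ([0.541, 0.26], 0.5)]
scene bottle [([0.552, 0.414], 0.86), ([0.503, 0.292], 0.78), ([0.377, 0.248], 0.56)]
scene cylinder [([0.512, 0.221], 0.94)]
scene loupe [([0.676, 0.286], 0.98), ([0.536, 0.265], 0.51)]
scene cassette [([0.424, -0.048], 0.6)]
top caddy [([0.531, 0.275], 0.82)]
top caddy_back [([0.61, 0.003], 0.42)]
top mat [([0.497, -0.254], 0.85)]
top carrier [([0.616, 0.009], 0.89)]
top carrier_window [([0.634, 0.014], 0.56)]
top bottle [([0.492, 0.291], 0.92), ([0.395, 0.268], 0.9), ([0.556, 0.422], 0.84)]
top cylinder [([0.523, 0.23], 0.74)]
top loupe [([0.665, 0.279], 0.86), ([0.552, 0.267], 0.82)]
top cassette [([0.442, -0.039], 0.69)]
```

View pics/scene0.png

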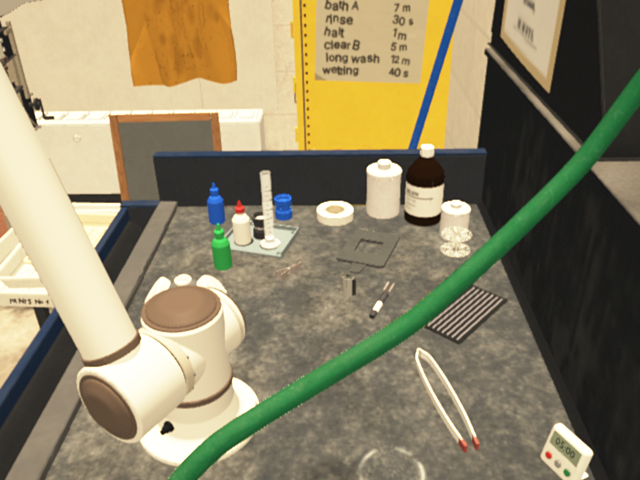

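View pics/topz.png

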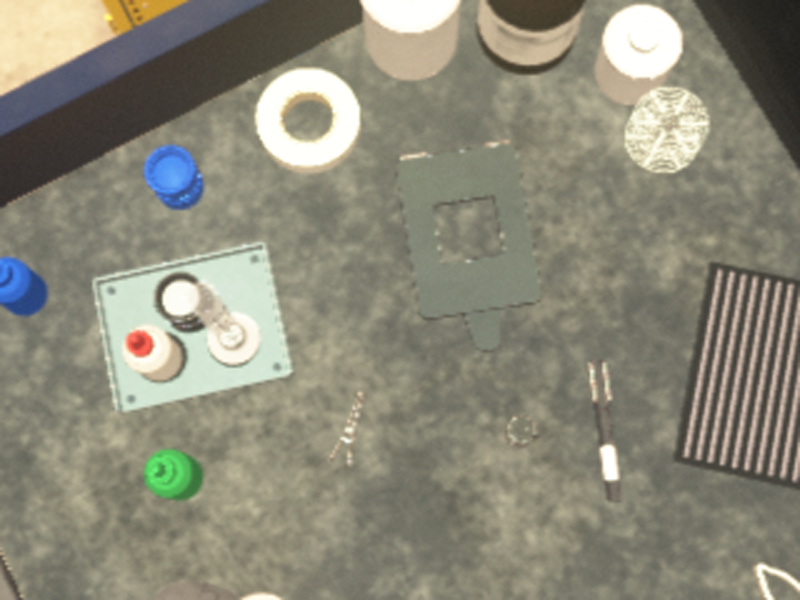

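The scene view shows the caddy (255,240) holding a red-capped white bottle, the cylinder and the loupe. The cassette is at (349,285), the carrier at (367,248) and the mat at (465,313). The blue and green things are decoys. The top crop confirms this layout, with the carrier tab pointing toward the robot.

Run:
```python
from h import *
H=dict(caddy=.006,mat=.004,carrier=.007,bottle=.04,cylinder=.006,loupe=.006,cassette=0)
C={n:r.capture(n) for n in("top","scene")}
for n in C:
  c=C[n]
  for t in ("caddy","mat","carrier"):
    ds=r.cut_out(t,n)
    if not ds: print(n,t,None);continue
    m=ds[0]['pixels'].astype(np.uint8)
    cs,_=cv2.findContours(m,cv2.RETR_EXTERNAL,cv2.CHAIN_APPROX_NONE)
    k=max(cs,key=cv2.contourArea)[:,0]
    P=np.array([ray(c,p,H[t])[:2] for p in k])
    rect=cv2.minAreaRect((P*1000).astype(np.float32))
    print(n,t,round(ds[0]['score'],2),m.sum(),np.round(rect[0],1),np.round(rect[1],1),round(rect[2],1))
  print(n,'cassette',[(np.round(ray(c,d['centre'],0)[:2],3).tolist(),round(d['score'],2)) for d in r.pinpoint('cassette',n)])
  for t in("cassette","loupe","bottle","cylinder"):
    for d in r.cut_out(t,n):
      x,y,w,h=cv2.boundingRect(d['pixels'].astype(np.uint8)); print(n,t,round(d['score'],2),(x,y,w,h))
im=C['scene']['img'][200:300,210:380,::-1]
im2=C['top']['img'][210:310,190:390,::-1]
out=np.vstack([cv2.resize(im,(540,318),interpolation=2),cv2.resize(im2,(540,270),interpolation=2)])
cv2.imwrite('pics/a.png',out)
```

```text
top caddy 0.62 2756 [530.3 266. ] [132.8 167.3] 14.2
top mat 0.64 4578 [ 498.1 -257.6] [129.8 189.6] 78.8
top carrier 0.72 3000 [613.3   9.3] [197.7 117.8] 10.1
top cassette [([0.442, -0.036], 0.42)]
top loupe 0.87 (218, 179, 23, 25)
top loupe 0.68 (221, 229, 20, 24)
top bottle 0.96 (217, 300, 24, 21)
top bottle 0.92 (208, 250, 25, 22)
top bottle 0.86 (153, 224, 26, 22)
top cylinder 0.95 (234, 233, 30, 34)
scene caddy 0.59 936 [528.2 263.7] [153.9 168.8] 14.8
scene mat 0.85 2346 [ 489.8 -284.3] [ 85.6 193.3] 79.1
scene carrier 0.75 1560 [604.5   3.6] [198.9 117.8] 10.7
scene cassette [([0.422, -0.047], 0.55)]
scene cassette 0.58 (342, 272, 15, 25)
scene loupe 0.8 (252, 212, 13, 28)
scene loupe 0.69 (273, 194, 19, 27)
scene bottle 0.86 (212, 225, 20, 45)
scene bottle 0.84 (233, 202, 17, 43)
scene bottle 0.73 (207, 184, 18, 41)
scene cylinder 0.74 (260, 171, 20, 79)
```

View pics/a.png

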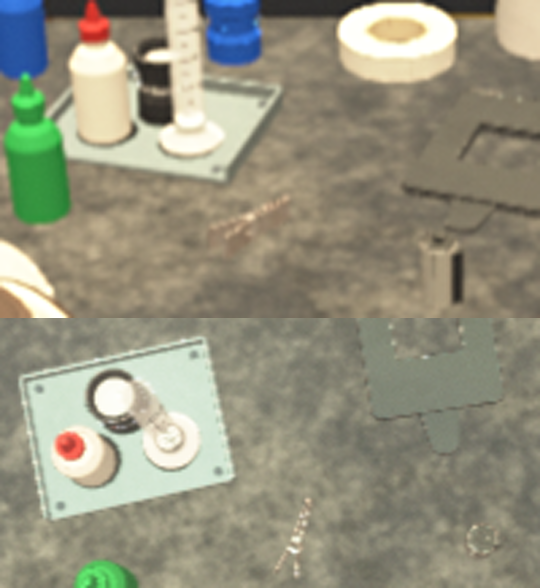

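```bash
cat > fit.py <<'E'
from h import *
from scipy.optimize import minimize
def box(x0,x1,y0,y1,z0,z1): return np.array([[x,y,z] for x in(x0,x1) for y in(y0,y1) for z in(z0,z1)])
def disc(rad,z0,z1): return np.array([[rad*np.cos(a),rad*np.sin(a),z] for a in np.linspace(0,6.28,24) for z in(z0,z1)])
S=8
def fit(c,mask,pts,p0,yaw=True,hull=True):
    m=mask.astype(np.uint8); k=np.argwhere(m)[:,::-1]
    x0,y0=k.min(0)-12; x1,y1=k.max(0)+12
    if hull: 
        cc=cv2.convexHull(np.vstack([np.array(q)[:,0] for q in cv2.findContours(m,0,1)[0]])); m=cv2.fillConvexPoly(np.zeros_like(m),cc,1)
    M=cv2.resize(m[y0:y1,x0:x1].astype(np.float32),None,fx=S,fy=S,interpolation=1)>.5
    def cost(p):
        a=p[2] if yaw else 0
        w=pts@np.array([[np.cos(a),-np.sin(a),0],[np.sin(a),np.cos(a),0],[0,0,1]]).T+[p[0],p[1],0]
        q=np.array([proj(c,v) for v in w]); q=((q-[x0,y0]+.5)*S)
        h=cv2.convexHull(q.astype(np.float32)).astype(np.int32)
        I=cv2.fillConvexPoly(np.zeros(M.shape,np.uint8),h,1)>0
        return 1-(I&M).sum()/(I|M).sum()
    n=len(p0); sx=np.vstack([p0]+[np.array(p0)+np.eye(n)[i]*(.02 if i<2 else .1) for i in range(n)])
    o=minimize(cost,p0,method='Nelder-Mead',options=dict(initial_simplex=sx,xatol=1e-4,fatol=1e-4)); return np.round(o.x,4),round(1-o.fun,3)
E
python3 - <<'E'
from fit import *
cad=box(-.0625,.0625,-.08,.08,0,.006); cad=np.vstack([cad,box(-.0625,.0625,-.08,-.076,0,.018),box(-.0625,.0625,.076,.08,0,.018)])
mat=box(-.095,.095,-.065,.065,0,.004)
car=np.vstack([box(-.0575,.0575,-.06,.097,0,.007)])
for n in("top","scene"):
    c=r.capture(n)
    for t,p,p0 in(("caddy",cad,(.53,.266,.24)),("mat",mat,(.498,-.257,-.2))):
        ds=r.cut_out(t,n)
        if ds: print(n,t,*fit(c,ds[0]['pixels'],p,p0))
    ds=r.cut_out('carrier',n)
    if ds:
        m=ds[0]['pixels'].astype(np.uint8); m=cv2.morphologyEx(cv2.morphologyEx(m,cv2.MORPH_CLOSE,np.ones((3,3))),cv2.MORPH_OPEN,np.ones((15,15)) if n=='top' else np.ones((1,1)))
        print(n,'carrier',*fit(c,m,car,(.613,.01,-1.4)), [np.round(ray(c,d['centre'],.007)[:2],3) for d in r.pinpoint('carrier_window',n)])
    for t,p in(("bottle",np.vstack([disc(.021,.006,.07),disc(.008,.1,.119)])),("cylinder",np.vstack([disc(.024,.006,.023),disc(.0125,.023,.196)])),("loupe",disc(.023,.006,.064)),("cassette",disc(.0125,0,.044))):
        for d in r.cut_out(t,n):
            q=d['pixels']; xy=ray(c,np.argwhere(q)[:,::-1].mean(0),.03)[:2]
            print(n,t,*fit(c,q,p,tuple(xy),yaw=False))
E
```

```text
top caddy [0.5297 0.2636 0.2353] 0.929
top carrier [ 0.6079  0.0105 -1.4293] 0.929 [array([0.634, 0.009])]
top bottle [0.4989 0.2928] 0.936
top bottle [0.3913 0.2674] 0.926
top bottle [0.5573 0.4206] 0.877
top bottle [ 0.5419 -0.2937] 0.098
top cylinder [0.5189 0.2254] 0.945
top loupe [0.5465 0.2697] 0.77
top loupe [0.6615 0.2836] 0.926
top loupe [0.5326 0.3082] 0.116
top cassette [ 0.4382 -0.0375] 0.907
scene caddy [0.53  0.266 0.24 ] 0.0
scene mat [ 0.4982 -0.2626 -0.2019] 0.662
scene carrier [ 0.6043  0.0043 -1.3886] 0.876 [array([0.615, 0.002])]
scene bottle [0.5473 0.4111] 0.869
scene bottle [0.3827 0.2585] 0.876
scene cylinder [0.5163 0.2204] 0.963
scene loupe [0.5397 0.269 ] 0.621
scene loupe [0.6525 0.2737] 0.939
scene cassette [ 0.4371 -0.0407] 0.851
```

Call:
{"api": "move_arm", "payload": {"series": [[[0,0,-0.98],[0,0,-0.01],0.7],[[0,0,-0.98],[0,0,-0.01],0.7],[[0,0,-0.98],[0,0,-0.01],0.7],[[0,0,-0.98],[0,0,-0.01],0.7],[[0,0,-0.98],[0,0,-0.01],0.7]]}}

```text
time_s: 4.3
tcp_pos: [0.1587, 0.6045, 0.2477]
ee_rot: [[0.972, 0.235, 0.0], [0.235, -0.972, -0.0], [0.0, 0.0, -1.0]]
wrist_force: [-0.4, 0.1, -0.2]
gripper_width: 0.715
gripper_force: 0.0
```

Call:
{"api": "move_arm", "payload": {"series": [[[0,0,0],[0.02,0.04,0],0.7],[[0,0,0],[0.043,0.075,0],0.7],[[0,0,0],[0.043,0.075,0],0.7],[[0,0,0],[0.043,0.075,0],0.7],[[0,0,0],[0.043,0.075,0],0.7],[[0,0,0],[0.043,0.075,0],0.7],[[0,0,0],[0.043,0.075,0],0.7],[[0,0,0],[0.043,0.075,0],0.7],[[0,0,0],[0.043,0.075,0],0.7],[[0,0,0],[0.043,0.075,0],0.7],[[0,0,0],[0.043,0.075,0],0.7],[[0,0,0],[0.02,0.04,0],0.7]]}}

```text
time_s: 5.5
tcp_pos: [0.4849, 0.2527, 0.2476]
ee_rot: [[0.974, 0.229, 0.0], [0.229, -0.974, -0.0], [0.0, 0.0, -1.0]]
wrist_force: [-1.1, -0.1, -0.1]
gripper_width: 0.705
gripper_force: 0.0
```

```bash
cat >> h.py <<'E'
def need(x,y,z=None,yaw=None):
    s=r.sense();R=np.array(s['ee_rot']);p=np.array(s['tcp_pos'])
    d=np.array([x,y,p[2] if z is None else z])-p
    print('t',round(s['time_s'],1),'tcp',np.round(p,4),'yaw',round(np.degrees(np.arctan2(R[1,0],R[0,0])),1),'Rz',np.round(R[:,2],3),'w',round(s['gripper_width'],3),'F',np.round(s['gripper_force'],1),'wf',np.round(s['wrist_force'],1))
    print('units',np.round(R.T@d/.5,4),'' if yaw is None else ('turn units',np.round(-(np.radians(yaw)-np.arctan2(R[1,0],R[0,0]))/.1,2)))
E
python3 - <<'E'
from h import *
need(.519,.226,.136)
c=r.capture('top');p=r.sense()['tcp_pos'];q=proj(c,p);print(q)
d=c['img'][180:340,160:320,::-1];e=cv2.resize(d,(600,600),interpolation=2)
cv2.circle(e,tuple(int(v) for v in ((np.array(q)-[160,180]+.5)*3.75)),4,(255,0,255),1)
c=r.capture('scene');q=proj(c,p);print(q)
d=c['img'][130:260,210:340,::-1];f=cv2.resize(d,(600,600),interpolation=2)[:, 150:350].copy()
cv2.circle(f,(int((q[0]-209.5)*600/130-150),int((q[1]-129.5)*600/130)),4,(255,0,255),1)
cv2.imwrite('pics/b.png',np.hstack([e,f]))
E
```

```text
t 5.5 tcp [0.4849 0.2527 0.2476] yaw 13.2 Rz [ 0. -0. -1.] w 0.705 F 0.0 wf [-1.1 -0.1 -0.1]
units [0.0541 0.0676 0.2232] 
(np.float64(220.16376523220794), np.float64(250.33279783287742))
(np.float64(243.88624772306798), np.float64(152.9826515732193))
```

View pics/b.png

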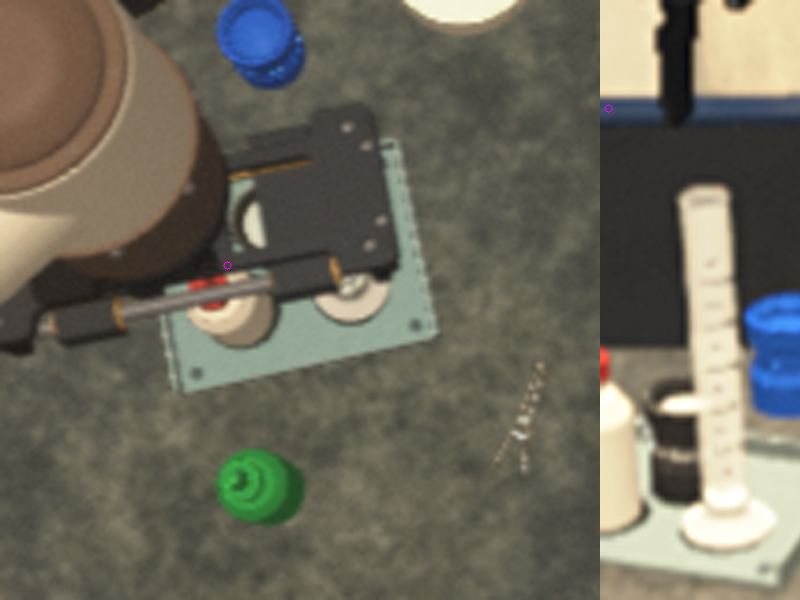

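The top view shows the gripper over the caddy with a finger near the cylinder foot, crop (352,290). The scene view shows the right fingertip at crop (677,125), above and left of the cylinder rim (705,190). I'll line up over the cylinder next and check again.

Call:
{"api": "move_arm", "payload": {"series": [[[0,0,0],[0.027,0.034,0],0.7],[[0,0,0],[0.02,0.024,0],0.7],[[0,0,0],[0.007,0.01,0],0.7],[[0,0,0],[0,0,0],0.7],[[0,0,0],[0,0,0],0.7]]}}

```text
time_s: 6.1
tcp_pos: [0.517, 0.2285, 0.2475]
ee_rot: [[0.973, 0.231, -0.0], [0.231, -0.973, 0.0], [-0.0, -0.0, -1.0]]
wrist_force: [-0.1, -0.9, 0.2]
gripper_width: 0.702
gripper_force: 0.0
```

Run:
```python
from h import *
need(.519,.226,.136)
s=r.sense();p=np.array(s['tcp_pos']);R=np.array(s['ee_rot'])
c=r.capture('scene');d=c['img'][110:260,200:350,::-1];f=cv2.resize(d,(600,600),interpolation=2)
def mk(w,col):
    q=proj(c,w);cv2.circle(f,(int((q[0]-199.5)*4),int((q[1]-109.5)*4)),3,col,1)
mk(p,(255,0,255))
for k in(-1,1): mk(p+R[:,1]*k*(.0435*s['gripper_width']),(0,255,0))
for z in(.006,.1,.196): mk([.519,.226,z],(0,0,255))
cv2.imwrite('pics/c.png',f)
```

```text
t 6.1 tcp [0.517  0.2285 0.2475] yaw 13.4 Rz [-0.  0. -1.] w 0.702 F 0.0 wf [-0.1 -0.9  0.2]
units [0.0028 0.0059 0.2229]
```

View pics/c.png

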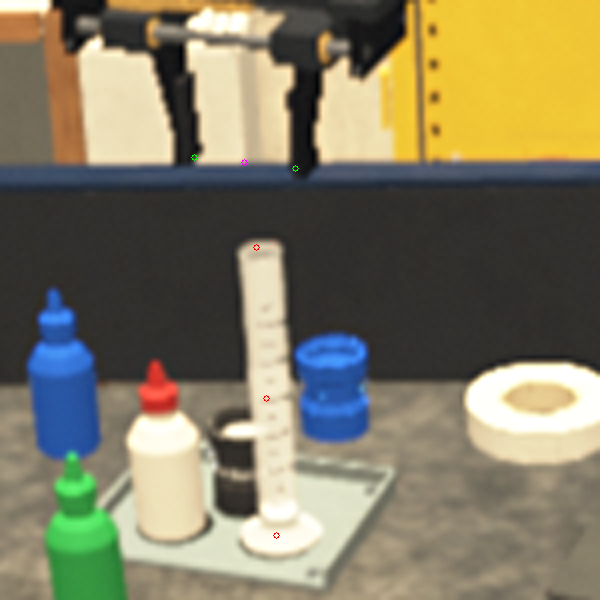

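Both fingertips straddle the rim at crop (243,170), and the cylinder rim is at (262,247). It sits about 2 mm to the right of my estimate. Descending and gripping now.

Call:
{"api": "move_arm", "payload": {"series": [[[0,0,0],[0.004,0.008,0],0.7],[[0,0,0],[0,0,0.03],0.7],[[0,0,0],[0,0,0.04],0.7],[[0,0,0],[0,0,0.05],0.7],[[0,0,0],[0,0,0.05],0.7],[[0,0,0],[0,0,0.035],0.7],[[0,0,0],[0,0,0.018],0.7],[[0,0,0],[0,0,0],0.7],[[0,0,0],[0,0,0],0.6],[[0,0,0],[0,0,0],0.5],[[0,0,0],[0,0,0],0.45],[[0,0,0],[0,0,0],0.4]]}}

```text
time_s: 7.35
tcp_pos: [0.5205, 0.225, 0.1368]
ee_rot: [[0.973, 0.231, 0.001], [0.231, -0.973, 0.001], [0.001, -0.001, -1.0]]
wrist_force: [-0.6, 0.1, -0.2]
gripper_width: 0.448
gripper_force: 0.0
```

Call:
{"api": "move_arm", "payload": {"series": [[[0,0,0],[0,0,0],0.37],[[0,0,0],[0,0,0],0.34],[[0,0,0],[0,0,0],0.31],[[0,0,0],[0,0,0],0.28],[[0,0,0],[0,0,0],0.24],[[0,0,0],[0,0,0],0.2],[[0,0,0],[0,0,0],0.2],[[0,0,0],[0,0,0],0.2],[[0,0,0],[0,0,0],0.2]]}}

```text
time_s: 8.25
tcp_pos: [0.5202, 0.2247, 0.136]
ee_rot: [[0.973, 0.231, -0.0], [0.231, -0.973, -0.0], [-0.0, 0.0, -1.0]]
wrist_force: [0.4, -0.4, -0.2]
gripper_width: 0.281
gripper_force: 30.0
```

Run:
```python
from fit import *
need(.541,-.266,.136)
c=r.capture('top')
ds=r.cut_out("mat","top"); print(len(ds), ds and fit(c,ds[0]['pixels'],box(-.095,.095,-.065,.065,0,.004),(.498,-.257,-.2)))
```

```text
t 8.2 tcp [0.5202 0.2247 0.136 ] yaw 13.4 Rz [-0. -0. -1.] w 0.281 F 30.0 wf [ 0.4 -0.4 -0.2]
units [-0.1864  0.9645  0.    ] 
1 (array([ 0.4983, -0.2581, -0.1949]), np.float64(0.979))
```

Call:
{"api": "move_arm", "payload": {"series": [[[0,0,0],[0,0,-0.02],0.2],[[0,0,0],[0,0,-0.04],0.2],[[0,0,0],[0,0,-0.04],0.2],[[0,0,0],[-0.006,0.03,-0.01],0.2],[[0,0,0],[-0.01,0.05,0],0.2],[[0,0,0],[-0.014,0.07,0],0.2],[[0,0,0],[-0.016,0.08,0],0.2],[[0,0,0],[-0.016,0.08,0],0.2],[[0,0,0],[-0.016,0.08,0],0.2],[[0,0,0],[-0.016,0.08,0],0.2],[[0,0,0],[-0.016,0.08,0],0.2],[[0,0,0],[-0.016,0.08,0],0.2]]}}

```text
time_s: 9.55
tcp_pos: [0.5308, -0.0985, 0.1911]
ee_rot: [[0.973, 0.231, -0.0], [0.231, -0.973, 0.0], [-0.0, -0.0, -1.0]]
wrist_force: [0.6, -0.8, -1.6]
gripper_width: 0.28
gripper_force: 30.0
```

Call:
{"api": "move_arm", "payload": {"series": [[[0,0,0],[-0.014,0.08,0],0.2],[[0,0,0],[-0.014,0.08,0],0.2],[[0,0,0],[-0.014,0.07,0],0.2],[[0,0,0],[-0.01,0.05,0],0.2],[[0,0,0],[-0.006,0.03,0],0.2],[[0,0,0],[0,0.015,0],0.2],[[0,0,0],[0,0,0],0.2],[[0,0,0],[0,0,0],0.2]]}}

```text
time_s: 10.35
tcp_pos: [0.541, -0.2603, 0.191]
ee_rot: [[0.973, 0.232, -0.0], [0.232, -0.973, 0.0], [-0.0, -0.0, -1.0]]
wrist_force: [0.4, -0.4, 0.1]
gripper_width: 0.283
gripper_force: 30.0
```

Run:
```python
from h import *
need(.542,-.267,.1345)
```

```text
t 10.3 tcp [ 0.541  -0.2603  0.191 ] yaw 13.4 Rz [-0.  0. -1.] w 0.283 F 30.0 wf [ 0.4 -0.4  0.1]
units [-0.0012  0.0136  0.113 ]
```

Call:
{"api": "move_arm", "payload": {"series": [[[0,0,0],[0,0.013,0.01],0.2],[[0,0,0],[0,0,0.03],0.2],[[0,0,0],[0,0,0.03],0.2],[[0,0,0],[0,0,0.02],0.2],[[0,0,0],[0,0,0.012],0.2],[[0,0,0],[0,0,0.007],0.2],[[0,0,0],[0,0,0.003],0.2],[[0,0,0],[0,0,0.002],0.2],[[0,0,0],[0,0,0],0.2],[[0,0,0],[0,0,0],0.2]]}}

```text
time_s: 11.35
tcp_pos: [0.5428, -0.2675, 0.1345]
ee_rot: [[0.973, 0.231, 0.001], [0.231, -0.973, -0.0], [0.001, 0.0, -1.0]]
wrist_force: [-0.5, -0.4, 0.1]
gripper_width: 0.279
gripper_force: 30.0
```

Run:
```python
from h import *
need(.542,-.267,.134)
```

```text
t 11.3 tcp [ 0.5428 -0.2675  0.1345] yaw 13.4 Rz [ 0.001 -0.    -1.   ] w 0.279 F 30.0 wf [-0.5 -0.4  0.1]
units [-0.0014 -0.0013  0.001 ]
```

Call:
{"api": "move_arm", "payload": {"series": [[[0,0,0],[0,0,0.001],0.2],[[0,0,0],[0,0,0],0.3],[[0,0,0],[0,0,0],0.35],[[0,0,0],[0,0,0],0.45],[[0,0,0],[0,0,0],0.55],[[0,0,0],[0,0,0],0.6],[[0,0,0],[0,0,0],0.6],[[0,0,0],[0,0,-0.03],0.6],[[0,0,0],[0,0,-0.06],0.6],[[0,0,0],[0,0,-0.06],0.6],[[0,0,0],[0,0,-0.06],0.6],[[0,0,0],[0,0,-0.02],0.6]]}}

```text
time_s: 12.55
tcp_pos: [0.544, -0.268, 0.2525]
ee_rot: [[0.973, 0.231, 0.006], [0.231, -0.973, -0.002], [0.006, 0.004, -1.0]]
wrist_force: [0.3, -0.2, 0.3]
gripper_width: 0.599
gripper_force: 0.0
```

Run:
```python
from fit import *
need(.5005,.2925,.2)
c=r.capture('top')
for d in r.cut_out('cylinder','top'): print(d['score'],fit(c,d['pixels'],np.vstack([disc(.024,.004,.021),disc(.0125,.021,.194)]),(.542,-.267),yaw=False))
c=r.capture('scene')
for d in r.cut_out('cylinder','scene'): print(d['score'],d['centre'],proj(c,[.542,-.267,.1]))
```

```text
t 12.6 tcp [ 0.544  -0.268   0.2525] yaw 13.4 Rz [ 0.006 -0.002 -1.   ] w 0.599 F 0.0 wf [ 0.3 -0.2  0.3]
units [ 0.1742 -1.1112  0.1017] 
0.3 (array([ 0.542, -0.267]), np.float64(0.0))
0.59 [471.5, 248.4] (np.float64(471.26608575177613), np.float64(258.53556758903807))
```

Call:
{"api": "move_arm", "payload": {"series": [[[0,0,0],[0.006,-0.04,0],0.7],[[0,0,0],[0.012,-0.08,0],0.7],[[0,0,0],[0.014,-0.09,0],0.7],[[0,0,0],[0.014,-0.09,0],0.7],[[0,0,0],[0.014,-0.09,0],0.7],[[0,0,0],[0.014,-0.09,0],0.7],[[0,0,0],[0.014,-0.09,0],0.7],[[0,0,0],[0.014,-0.09,0],0.7],[[0,0,0],[0.014,-0.09,0],0.7],[[0,0,0],[0.014,-0.09,0],0.7],[[0,0,0],[0.014,-0.09,0],0.7],[[0,0,0],[0.014,-0.08,0.0],0.7]]}}

```text
time_s: 13.95
tcp_pos: [0.5014, 0.2438, 0.2464]
ee_rot: [[0.973, 0.232, -0.003], [0.232, -0.973, -0.002], [-0.004, 0.001, -1.0]]
wrist_force: [1.3, 0.6, -0.9]
gripper_width: 0.7
gripper_force: 0.0
```

Call:
{"api": "move_arm", "payload": {"series": [[[0,0,0],[0.01,-0.055,0],0.7],[[0,0,0],[0.006,-0.02,0.04],0.7],[[0,0,0],[0,0,0.04],0.7],[[0,0,0],[0,0,0.02],0.7],[[0,0,0],[0,0,0],0.7]]}}

```text
time_s: 14.45
tcp_pos: [0.5006, 0.2793, 0.1956]
ee_rot: [[0.973, 0.231, -0.005], [0.231, -0.973, -0.004], [-0.006, 0.003, -1.0]]
wrist_force: [-0.1, 0.9, 0.2]
gripper_width: 0.696
gripper_force: 0.0
```

Run:
```python
from fit import *
need(.5005,.2925,.056)
c=r.capture('top')
for d in r.cut_out('cylinder','top'): print(d['score'],fit(c,d['pixels'],np.vstack([disc(.024,.004,.021),disc(.0125,.021,.194)]),(.542,-.267),yaw=False))
s=r.sense();p=np.array(s['tcp_pos']);R=np.array(s['ee_rot'])
c=r.capture('scene');d=c['img'][130:280,190:340,::-1];f=cv2.resize(d,(600,600),interpolation=2)
def mk(w,col):
    q=proj(c,w);cv2.circle(f,(int((q[0]-189.5)*4),int((q[1]-129.5)*4)),3,col,1)
mk(p,(255,0,255))
for k in(-1,1): mk(p+R[:,1]*k*(.0435*s['gripper_width']),(0,255,0))
for z in(.006,.119): mk([.5005,.2925,z],(0,0,255))
cv2.imwrite('pics/d.png',f)
```

```text
t 14.4 tcp [0.5006 0.2793 0.1956] yaw 13.3 Rz [-0.005 -0.004 -1.   ] w 0.696 F 0.0 wf [-0.1  0.9  0.2]
units [ 0.0075 -0.0265  0.279 ] 
0.88 (array([ 0.5426, -0.2666]), np.float64(0.964))
```

View pics/d.png

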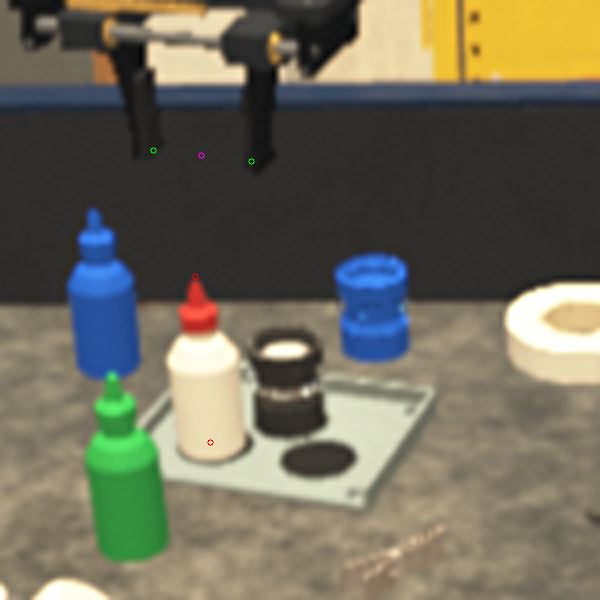

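The bottle stands at crop (210,400) with its marker on the base centre. The cylinder's spot (318,460) is now empty, and the cylinder stands on the mat. Now gripping the bottle.

Call:
{"api": "move_arm", "payload": {"series": [[[0,0,0],[0.007,-0.026,0.01],0.75],[[0,0,0],[0,0,0.04],0.75],[[0,0,0],[0,0,0.06],0.75],[[0,0,0],[0,0,0.06],0.75],[[0,0,0],[0,0,0.06],0.75],[[0,0,0],[0,0,0.03],0.75],[[0,0,0],[0,0,0.018],0.75],[[0,0,0],[0,0,0],0.75],[[0,0,0],[0,0,0],0.65],[[0,0,0],[0,0,0],0.6],[[0,0,0],[0,0,0],0.56],[[0,0,0],[0,0,0],0.53]]}}

```text
time_s: 15.8
tcp_pos: [0.5026, 0.2943, 0.0603]
ee_rot: [[0.973, 0.231, 0.001], [0.231, -0.973, 0.001], [0.001, -0.001, -1.0]]
wrist_force: [0.3, -0.6, 0.4]
gripper_width: 0.557
gripper_force: 0.0
```

Call:
{"api": "move_arm", "payload": {"series": [[[0,0,0],[0,0,0],0.5],[[0,0,0],[0,0,0],0.47],[[0,0,0],[0,0,0],0.44],[[0,0,0],[0,0,0],0.4],[[0,0,0],[0,0,0],0.38],[[0,0,0],[0,0,0],0.38],[[0,0,0],[0,0,0],0.38]]}}

```text
time_s: 16.5
tcp_pos: [0.5023, 0.2939, 0.0597]
ee_rot: [[0.973, 0.231, 0.0], [0.231, -0.973, -0.0], [0.0, 0.0, -1.0]]
wrist_force: [-0.4, -1.0, 1.4]
gripper_width: 0.459
gripper_force: 30.0
```

Run:
```python
from h import *
need(.454,-.249,.056)
```

```text
t 16.5 tcp [0.5023 0.2939 0.0597] yaw 13.4 Rz [ 0. -0. -1.] w 0.459 F 30.0 wf [-0.4 -1.   1.4]
units [-0.345   1.0341  0.0074]
```

Call:
{"api": "move_arm", "payload": {"series": [[[0,0,0],[0,0,0],0.5],[[0,0,0],[0,0,0],0.55],[[0,0,0],[0,0,0],0.55],[[0,0,0],[0,0,0.007],0.55],[[0,0,0],[0,0,0],0.55],[[0,0,0],[0,0,0],0.5],[[0,0,0],[0,0,0],0.45],[[0,0,0],[0,0,0],0.4],[[0,0,0],[0,0,0],0.38],[[0,0,0],[0,0,0],0.38],[[0,0,0],[0,0,0],0.38]]}}

```text
time_s: 17.6
tcp_pos: [0.5023, 0.294, 0.056]
ee_rot: [[0.973, 0.231, -0.0], [0.231, -0.973, -0.0], [-0.0, 0.0, -1.0]]
wrist_force: [-0.5, 0.3, -0.1]
gripper_width: 0.457
gripper_force: 30.0
```

Call:
{"api": "move_arm", "payload": {"series": [[[0,0,0],[0,0,-0.02],0.38],[[0,0,0],[0,0,-0.04],0.38],[[0,0,0],[0,0,-0.04],0.38],[[0,0,0],[0,0,-0.04],0.38],[[0,0,0],[0,0,-0.02],0.38],[[0,0,0],[0,0,0],0.38]]}}

```text
time_s: 18.2
tcp_pos: [0.503, 0.2947, 0.1381]
ee_rot: [[0.973, 0.231, 0.003], [0.231, -0.973, 0.003], [0.004, -0.002, -1.0]]
wrist_force: [-0.0, -0.3, -1.2]
gripper_width: 0.458
gripper_force: 30.0
```

Run:
```python
from h import *
need(.454,-.249,.056)
```

```text
t 18.2 tcp [0.503  0.2947 0.1381] yaw 13.4 Rz [ 0.003  0.003 -1.   ] w 0.458 F 30.0 wf [-0.  -0.3 -1.2]
units [-0.3475  1.0356  0.1608]
```

Call:
{"api": "move_arm", "payload": {"series": [[[0,0,0],[-0.01,0.03,0],0.38],[[0,0,0],[-0.02,0.06,0],0.38],[[0,0,0],[-0.028,0.085,0],0.38],[[0,0,0],[-0.028,0.085,0],0.38],[[0,0,0],[-0.028,0.085,0],0.38],[[0,0,0],[-0.028,0.085,0],0.38],[[0,0,0],[-0.028,0.085,0],0.38],[[0,0,0],[-0.028,0.085,0],0.38],[[0,0,0],[-0.028,0.085,0],0.38],[[0,0,0],[-0.028,0.085,0],0.38],[[0,0,0],[-0.028,0.085,0],0.38],[[0,0,0],[-0.028,0.085,0],0.38]]}}

```text
time_s: 19.4
tcp_pos: [0.458, -0.2011, 0.135]
ee_rot: [[0.973, 0.231, -0.003], [0.231, -0.973, 0.001], [-0.002, -0.001, -1.0]]
wrist_force: [1.3, 0.0, -0.9]
gripper_width: 0.46
gripper_force: 30.0
```

Call:
{"api": "move_arm", "payload": {"series": [[[0,0,0],[-0.02,0.05,0],0.38],[[0,0,0],[-0.01,0.03,0],0.38],[[0,0,0],[0,0,0],0.38],[[0,0,0],[0,0,0],0.38]]}}

```text
time_s: 19.8
tcp_pos: [0.4534, -0.2416, 0.135]
ee_rot: [[0.973, 0.23, -0.002], [0.23, -0.973, 0.001], [-0.002, -0.001, -1.0]]
wrist_force: [-0.5, 0.7, -1.1]
gripper_width: 0.455
gripper_force: 30.0
```

Run:
```python
from h import *
need(.454,-.249,.0545)
```

```text
t 19.8 tcp [ 0.4534 -0.2416  0.135 ] yaw 13.3 Rz [-0.002  0.001 -1.   ] w 0.455 F 30.0 wf [-0.5  0.7 -1.1]
units [-0.0018  0.0149  0.161 ]
```

Call:
{"api": "move_arm", "payload": {"series": [[[0,0,0],[0,0.015,0.01],0.38],[[0,0,0],[0,0,0.04],0.38],[[0,0,0],[0,0,0.045],0.38],[[0,0,0],[0,0,0.03],0.38],[[0,0,0],[0,0,0.02],0.38],[[0,0,0],[0,0,0.01],0.38],[[0,0,0],[0,0,0.005],0.38],[[0,0,0],[0,0,0],0.38],[[0,0,0],[0,0,0],0.38]]}}

```text
time_s: 20.7
tcp_pos: [0.457, -0.2489, 0.0567]
ee_rot: [[0.973, 0.231, 0.001], [0.231, -0.973, -0.0], [0.001, 0.001, -1.0]]
wrist_force: [-0.2, -0.4, -0.8]
gripper_width: 0.461
gripper_force: 30.0
```

Run:
```python
from h import *
need(.454,-.249,.054)
```

```text
t 20.7 tcp [ 0.457  -0.2489  0.0567] yaw 13.4 Rz [ 0.001 -0.    -1.   ] w 0.461 F 30.0 wf [-0.2 -0.4 -0.8]
units [-0.0059 -0.0012  0.0053]
```

Call:
{"api": "move_arm", "payload": {"series": [[[0,0,0],[0,0,0.003],0.38],[[0,0,0],[0,0,0.002],0.38],[[0,0,0],[0,0,0],0.38],[[0,0,0],[0,0,0],0.48],[[0,0,0],[0,0,0],0.55],[[0,0,0],[0,0,0],0.62],[[0,0,0],[0,0,0],0.65],[[0,0,0],[0,0,-0.03],0.65],[[0,0,0],[0,0,-0.06],0.65],[[0,0,0],[0,0,-0.08],0.65],[[0,0,0],[0,0,-0.08],0.65],[[0,0,0],[0,0,-0.05],0.65]]}}

```text
time_s: 21.9
tcp_pos: [0.4574, -0.2492, 0.2068]
ee_rot: [[0.973, 0.231, 0.004], [0.231, -0.973, -0.002], [0.004, 0.002, -1.0]]
wrist_force: [-0.2, 0.2, 0.9]
gripper_width: 0.651
gripper_force: 0.0
```

Run:
```python
from h import *
need(.548,.2685,.15)
```

```text
t 21.9 tcp [ 0.4574 -0.2492  0.2068] yaw 13.4 Rz [ 0.004 -0.002 -1.   ] w 0.651 F 0.0 wf [-0.2  0.2  0.9]
units [ 0.4155 -0.9657  0.1128]
```

Call:
{"api": "move_arm", "payload": {"series": [[[0,0,0],[0.015,-0.035,-0.02],0.7],[[0,0,0],[0.03,-0.07,0],0.75],[[0,0,0],[0.037,-0.086,0],0.75],[[0,0,0],[0.037,-0.086,0],0.75],[[0,0,0],[0.037,-0.086,0],0.75],[[0,0,0],[0.037,-0.086,0],0.75],[[0,0,0],[0.037,-0.086,0],0.75],[[0,0,0],[0.037,-0.086,0],0.75],[[0,0,0],[0.037,-0.086,0],0.75],[[0,0,0],[0.037,-0.086,0],0.75],[[0,0,0],[0.037,-0.086,0],0.75],[[0,0,0],[0.03,-0.06,0.0],0.75]]}}

```text
time_s: 23.1
tcp_pos: [0.5464, 0.2579, 0.2132]
ee_rot: [[0.973, 0.233, -0.0], [0.233, -0.973, 0.0], [-0.0, -0.0, -1.0]]
wrist_force: [0.2, -0.8, -0.3]
gripper_width: 0.752
gripper_force: 0.0
```

Call:
{"api": "move_arm", "payload": {"series": [[[0,0,0],[0.007,-0.02,0.03],0.75],[[0,0,0],[0,0,0.05],0.75],[[0,0,0],[0,0,0.04],0.75],[[0,0,0],[0,0,0.01],0.75],[[0,0,0],[0,0,0],0.75]]}}

```text
time_s: 23.6
tcp_pos: [0.547, 0.2646, 0.1474]
ee_rot: [[0.973, 0.231, -0.002], [0.231, -0.973, -0.002], [-0.002, 0.001, -1.0]]
wrist_force: [0.3, -0.1, 0.4]
gripper_width: 0.749
gripper_force: 0.0
```

Run:
```python
from fit import *
need(.548,.2685,.02)
c=r.capture('top')
for t,p,g in(('cylinder',np.vstack([disc(.024,.004,.021),disc(.0125,.021,.194)]),(.542,-.267)),('bottle',np.vstack([disc(.021,.004,.068),disc(.008,.1,.117)]),(.456,-.249))):
  for d in r.cut_out(t,'top'):
    if d['centre'][0]>400:print(t,d['score'],fit(c,d['pixels'],p,g,yaw=False))
s=r.sense();p=np.array(s['tcp_pos']);R=np.array(s['ee_rot'])
c=r.capture('scene');d=c['img'][130:280,190:340,::-1];f=cv2.resize(d,(600,600),interpolation=2)
def mk(w,col):
    q=proj(c,w);cv2.circle(f,(int((q[0]-189.5)*4),int((q[1]-129.5)*4)),3,col,1)
mk(p,(255,0,255))
for k in(-1,1): mk(p+R[:,1]*k*(.0435*s['gripper_width']),(0,255,0))
for z in(.006,.064): mk([.548,.2685,z],(0,0,255))
cv2.imwrite('pics/e.png',f)
```

```text
t 23.6 tcp [0.547  0.2646 0.1474] yaw 13.3 Rz [-0.002 -0.002 -1.   ] w 0.749 F 0.0 wf [ 0.3 -0.1  0.4]
units [ 0.0044 -0.0074  0.2549] 
cylinder 0.77 (array([ 0.543 , -0.2666]), np.float64(0.953))
bottle 0.85 (array([ 0.4534, -0.2486]), np.float64(0.954))
```

View pics/e.png

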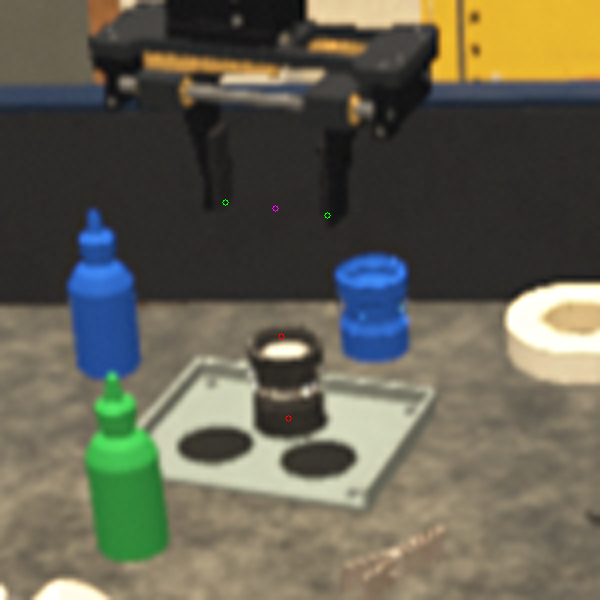

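Bottle and cylinder both stand on the mat. The loupe at crop (288,380) is centred under the fingers, so I'm descending to grip it.

Call:
{"api": "move_arm", "payload": {"series": [[[0,0,0],[0.004,-0.007,0.01],0.75],[[0,0,0],[0,0,0.04],0.75],[[0,0,0],[0,0,0.06],0.75],[[0,0,0],[0,0,0.06],0.75],[[0,0,0],[0,0,0.05],0.75],[[0,0,0],[0,0,0.025],0.75],[[0,0,0],[0,0,0.01],0.75],[[0,0,0],[0,0,0],0.75],[[0,0,0],[0,0,0],0.68],[[0,0,0],[0,0,0],0.62],[[0,0,0],[0,0,0],0.58],[[0,0,0],[0,0,0],0.54]]}}

```text
time_s: 25.0
tcp_pos: [0.5489, 0.2698, 0.0218]
ee_rot: [[0.973, 0.231, 0.001], [0.231, -0.973, 0.001], [0.001, -0.001, -1.0]]
wrist_force: [-0.4, 0.3, -0.9]
gripper_width: 0.572
gripper_force: 0.0
```

Call:
{"api": "move_arm", "payload": {"series": [[[0,0,0],[0,0,0],0.5],[[0,0,0],[0,0,0],0.45],[[0,0,0],[0,0,0],0.42],[[0,0,0],[0,0,0],0.42],[[0,0,0],[0,0,0],0.42]]}}

```text
time_s: 25.5
tcp_pos: [0.5488, 0.2695, 0.0214]
ee_rot: [[0.973, 0.231, 0.0], [0.231, -0.973, -0.0], [0.0, 0.0, -1.0]]
wrist_force: [-1.5, -1.5, 2.3]
gripper_width: 0.509
gripper_force: 30.0
```

Run:
```python
from h import *
need(.6255,.0115,.0215)
```

```text
t 25.5 tcp [0.5488 0.2695 0.0214] yaw 13.4 Rz [ 0. -0. -1.] w 0.509 F 30.0 wf [-1.5 -1.5  2.3]
units [ 3.000e-02  5.375e-01 -2.000e-04]
```

Call:
{"api": "move_arm", "payload": {"series": [[[0,0,0],[0,0,-0.02],0.42],[[0,0,0],[0,0,-0.05],0.42],[[0,0,0],[0,0,-0.05],0.42],[[0,0,0],[0.002,0.03,-0.02],0.42],[[0,0,0],[0.004,0.06,0],0.42],[[0,0,0],[0.005,0.08,0],0.42],[[0,0,0],[0.005,0.08,0],0.42],[[0,0,0],[0.005,0.08,0],0.42],[[0,0,0],[0.005,0.08,0],0.42],[[0,0,0],[0.004,0.06,0],0.42],[[0,0,0],[0,0.04,0],0.42],[[0,0,0],[0,0.02,0],0.42]]}}

```text
time_s: 26.7
tcp_pos: [0.6241, 0.0125, 0.0904]
ee_rot: [[0.974, 0.228, -0.001], [0.228, -0.974, -0.0], [-0.001, -0.0, -1.0]]
wrist_force: [0.6, -0.8, -0.6]
gripper_width: 0.511
gripper_force: 30.0
```

Run:
```python
from h import *
need(.6255,.0115,.0225)
```

```text
t 26.7 tcp [0.6241 0.0125 0.0904] yaw 13.2 Rz [-0.001 -0.    -1.   ] w 0.511 F 30.0 wf [ 0.6 -0.8 -0.6]
units [0.0025 0.0027 0.1357]
```

Call:
{"api": "move_arm", "payload": {"series": [[[0,0,0],[0,0,0.02],0.42],[[0,0,0],[0,0,0.04],0.42],[[0,0,0],[0,0,0.04],0.42],[[0,0,0],[0,0,0.02],0.42],[[0,0,0],[0,0,0],0.42],[[0,0,0],[0,0,0],0.42]]}}

```text
time_s: 27.3
tcp_pos: [0.6248, 0.0158, 0.0312]
ee_rot: [[0.973, 0.232, 0.0], [0.232, -0.973, -0.0], [0.0, 0.0, -1.0]]
wrist_force: [0.2, 0.2, -0.8]
gripper_width: 0.511
gripper_force: 30.0
```

Run:
```python
from fit import *
need(.6255,.0115,.0225)
c=r.capture('top')
q=c['img'][170:270,290:420,::-1]
z=.0315-.0214+.006
for d in r.cut_out('loupe','top'):
    if d['centre'][0]>300: print(d['score'],fit(c,d['pixels'],disc(.023,z,z+.058),(.625,.012),yaw=False))
cv2.imwrite('pics/f.png',cv2.resize(q,(780,600),interpolation=2))
```

```text
t 27.3 tcp [0.6248 0.0158 0.0312] yaw 13.4 Rz [ 0. -0. -1.] w 0.511 F 30.0 wf [ 0.2  0.2 -0.8]
units [-0.0006  0.0087  0.0175] 
0.66 (array([0.6129, 0.0152]), np.float64(0.495))
```

View pics/f.png

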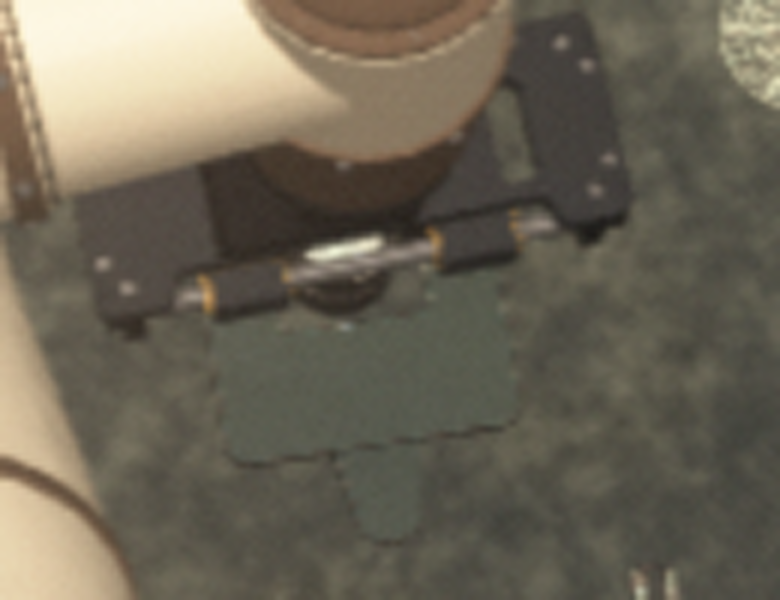

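The gripper is above the carrier with the loupe's lower edge showing at crop (345,295). The rest of the loupe is hidden. I'll correct by 4 mm and set it down.

Call:
{"api": "move_arm", "payload": {"series": [[[0,0,0],[0,0.008,0],0.42],[[0,0,0],[0,0,0.008],0.42],[[0,0,0],[0,0,0.005],0.42],[[0,0,0],[0,0,0.003],0.42],[[0,0,0],[0,0,0.0015],0.42],[[0,0,0],[0,0,0],0.42],[[0,0,0],[0,0,0],0.52],[[0,0,0],[0,0,0],0.6],[[0,0,0],[0,0,0],0.68],[[0,0,0],[0,0,0],0.74],[[0,0,0],[0,0,0],0.74]]}}

```text
time_s: 28.5
tcp_pos: [0.6255, 0.0114, 0.0222]
ee_rot: [[0.973, 0.231, 0.0], [0.231, -0.973, 0.0], [0.0, -0.0, -1.0]]
wrist_force: [-0.1, 0.0, 0.2]
gripper_width: 0.717
gripper_force: 0.0
```

Call:
{"api": "move_arm", "payload": {"series": [[[0,0,0],[0,0,-0.02],0.74],[[0,0,0],[0,0,-0.06],0.74],[[0,0,0],[0,0,-0.08],0.74],[[0,0,0],[0,0,-0.08],0.74],[[0,0,0],[-0.06,-0.06,0],0.74],[[0,0,0],[-0.07,-0.05,0],0.74],[[0,0,0],[-0.07,-0.05,0],0.74],[[0,0,0],[-0.07,-0.05,0],0.74],[[0,0,0],[-0.07,-0.05,0],0.74],[[0,0,0],[0,0,0],0.74]]}}

```text
time_s: 29.5
tcp_pos: [0.4257, 0.0987, 0.143]
ee_rot: [[0.972, 0.234, -0.001], [0.234, -0.972, 0.001], [-0.001, -0.001, -1.0]]
wrist_force: [0.4, -0.1, 0.3]
gripper_width: 0.74
gripper_force: 0.0
```

Run:
```python
from fit import *
need(.438,-.0375,.2)
c=r.capture('top')
for d in r.cut_out('loupe','top'): print(d['score'],d['centre'],fit(c,d['pixels'],disc(.023,.007,.065),(.625,.012),yaw=False) if d['centre'][0]>300 else '')
print('window',[np.round(ray(c,d['centre'],.007)[:2],4) for d in r.pinpoint('carrier_window','top')])
q=cv2.resize(c['img'][180:240,310:390,::-1],(400,300),interpolation=2)
q2=cv2.resize(c['img'][270:315,340:400,::-1],(400,300),interpolation=2)
c=r.capture('scene')
q3=cv2.resize(c['img'][265:301,325:373,::-1],(400,300),interpolation=2)
q4=cv2.resize(c['img'][200:275,330:430,::-1],(400,300),interpolation=2)
cv2.imwrite('pics/g.png',np.vstack([np.hstack([q,q2]),np.hstack([q3,q4])]))
```

```text
t 29.5 tcp [0.4257 0.0987 0.143 ] yaw 13.6 Rz [-0.001  0.001 -1.   ] w 0.74 F 0.0 wf [ 0.4 -0.1  0.3]
units [-0.0401  0.2705 -0.1142] 
0.91 [347.0, 207.4] (array([0.6234, 0.0102]), np.float64(0.928))
0.64 [230.4, 190.3] 
window [array([0.6332, 0.0108])]
```

View pics/g.png

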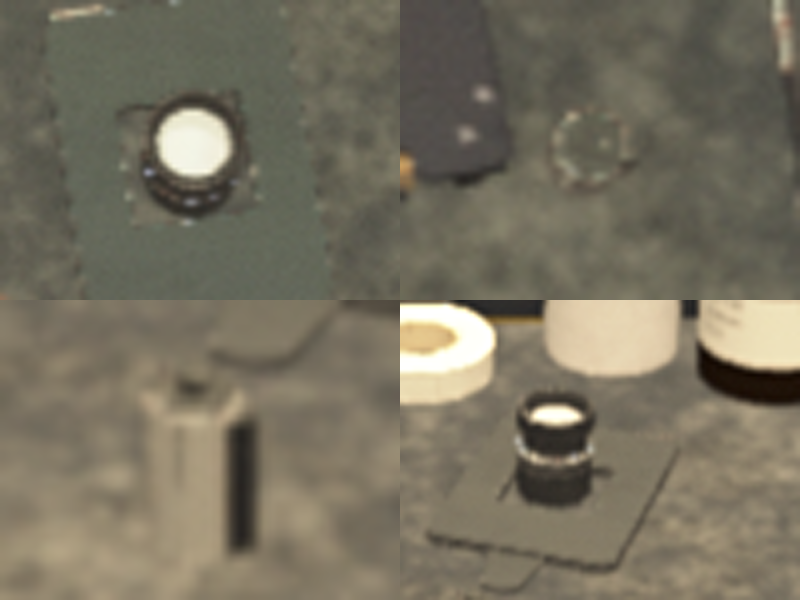

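The loupe stands upright on the window, about panel (192,155). The cassette's dark lip is on the right at scene panel (243,485), toward -y. I'll check the window centre against the full carrier outline before going on.

Run:
```python
from fit import *
c=r.capture('top')
full=np.vstack([box(-.0575,.0575,-.06,.097,0,.007),box(-.014,.014,-.097,-.06,0,.004)])
for d in r.cut_out('carrier','top')[:1]:
    pose,i=fit(c,d['pixels'],full,(.61,.01,-1.41)); print(pose,i)
a=pose[2];X=np.array([np.cos(a),np.sin(a)]);Y=np.array([-X[1],X[0]])
w=pose[:2]+.0175*Y;print('win',w)
im=cv2.imread('pics/top0.png')[165:270,300:412]
q=cv2.resize(im,(640,600),interpolation=2)
def P(v,z): 
    u=proj(c,[v[0],v[1],z]); return (int((u[0]-299.5)*640/112),int((u[1]-164.5)*600/105))
def poly(pts,z,col): cv2.polylines(q,[np.array([P(pose[:2]+x*X+y*Y,z) for x,y in pts])],True,col,1)
poly([(-.0575,-.06),(.0575,-.06),(.0575,.097),(-.0575,.097)],.007,(0,0,255))
poly([(-.014,-.097),(.014,-.097)],.004,(0,0,255))
cv2.circle(q,P(w,.007),4,(255,0,255),2); cv2.circle(q,P((.6234,.0102),.007),4,(0,255,255),1)
cv2.imwrite('pics/i.png',q)
```

```text
[ 0.6136  0.0095 -1.3782] 0.962
win [0.63077644 0.01284964]
```

View pics/i.png

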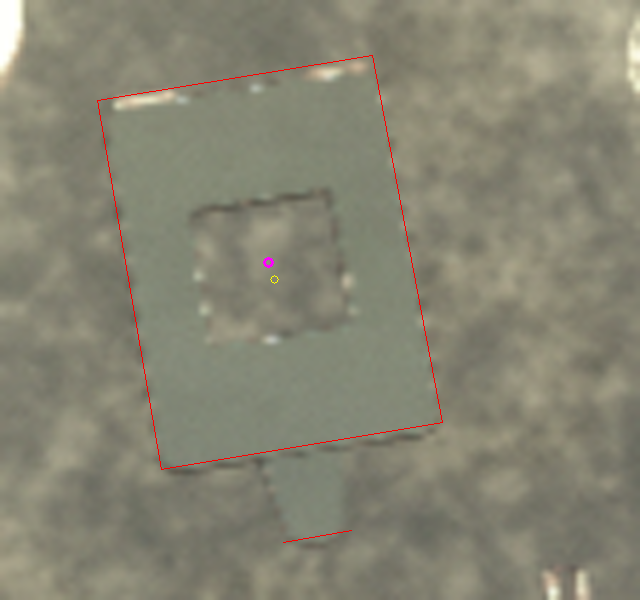

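The carrier outline puts the window centre at about (270,268) in this picture. The loupe (yellow) is at (274,279), so it is about 5 mm off, within the 12 mm allowed. On to the cassette.

Run:
```python
from h import *
print(np.round(r.sense()['joints'],1)); need(.4375,-.038,.143,76)
```

```text
[ 34.1   8.9 -30.8   0.  -50.2  69.2]
t 29.8 tcp [0.431  0.0984 0.1425] yaw 13.3 Rz [ 0.001  0.    -1.   ] w 0.735 F 0.0 wf [ 0.7  0.4 -0.6]
units [-0.0502  0.2685 -0.0011] ('turn units', np.float64(-10.94))
```

Call:
{"api": "move_arm", "payload": {"series": [[[0,0,-0.6],[0,0,0],0.6],[[0,0,-0.9],[0,0,0],0.6],[[0,0,-1],[0,0,0],0.6],[[0,0,-1],[0,0,0],0.6],[[0,0,-1],[0,0,0],0.6],[[0,0,-1],[0,0,0],0.6],[[0,0,-1],[0,0,0],0.6],[[0,0,-1],[0,0,0],0.6],[[0,0,-1],[0,0,0],0.6],[[0,0,-1],[0,0,0],0.6],[[0,0,-0.9],[0,0,0],0.6],[[0,0,-0.5],[0,0,0],0.6]]}}

```text
time_s: 31.0
tcp_pos: [0.4308, 0.0981, 0.142]
ee_rot: [[0.244, 0.97, -0.0], [0.97, -0.244, -0.0], [-0.001, -0.0, -1.0]]
wrist_force: [0.6, 0.1, 0.9]
gripper_width: 0.603
gripper_force: 0.0
```

Run:
```python
from h import *
need(.4375,-.038,.09,76)
```

```text
t 31.0 tcp [0.4308 0.0981 0.142 ] yaw 75.9 Rz [-0. -0. -1.] w 0.603 F 0.0 wf [0.6 0.1 0.9]
units [-0.2606  0.0794  0.1041] ('turn units', np.float64(-0.02))
```

Call:
{"api": "move_arm", "payload": {"series": [[[0,0,0],[-0.03,0.01,0],0.6],[[0,0,0],[-0.06,0.02,0.02],0.6],[[0,0,0],[-0.06,0.02,0.03],0.6],[[0,0,0],[-0.06,0.02,0.03],0.6],[[0,0,0],[-0.035,0.01,0.02],0.6],[[0,0,0],[-0.015,0,0],0.6],[[0,0,0],[0,0,0],0.6],[[0,0,0],[0,0,0],0.6]]}}

```text
time_s: 31.8
tcp_pos: [0.4377, -0.0371, 0.0928]
ee_rot: [[0.245, 0.969, 0.001], [0.969, -0.245, 0.0], [0.001, 0.001, -1.0]]
wrist_force: [0.1, 0.4, -0.6]
gripper_width: 0.596
gripper_force: 0.0
```

Run:
```python
from h import *
need(.4375,-.038,.012)
s=r.sense();p=np.array(s['tcp_pos']);R=np.array(s['ee_rot'])
c=r.capture('scene');d=c['img'][220:320,300:400,::-1];f=cv2.resize(d,(600,600),interpolation=2)
def mk(w,col):
    q=proj(c,w);cv2.circle(f,(int((q[0]-299.5)*6),int((q[1]-219.5)*6)),3,col,1)
mk(p,(255,0,255))
for k in(-1,1): mk(p+R[:,1]*k*(.0435*s['gripper_width']),(0,255,0))
for z in(0,.044): mk([.4375,-.038,z],(0,0,255))
cv2.imwrite('pics/j.png',f)
```

```text
t 31.8 tcp [ 0.4377 -0.0371  0.0928] yaw 75.8 Rz [ 0.001  0.    -1.   ] w 0.596 F 0.0 wf [ 0.1  0.4 -0.6]
units [-0.0019 -0.0002  0.1615]
```

View pics/j.png

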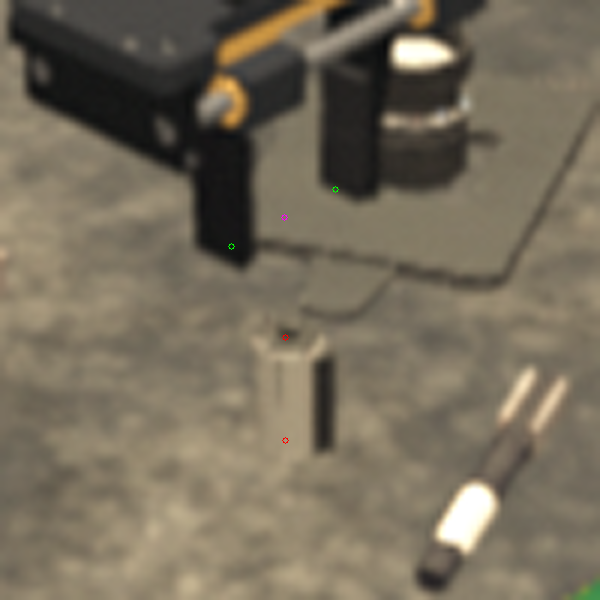

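The open fingers straddle the cassette can at (288,390), with the lip at (323,405) clear of the closing line. Descending to grip.

Call:
{"api": "move_arm", "payload": {"series": [[[0,0,0],[-0.002,0,0.02],0.6],[[0,0,0],[0,0,0.05],0.6],[[0,0,0],[0,0,0.05],0.6],[[0,0,0],[0,0,0.03],0.6],[[0,0,0],[0,0,0.012],0.6],[[0,0,0],[0,0,0],0.5],[[0,0,0],[0,0,0],0.42],[[0,0,0],[0,0,0],0.36],[[0,0,0],[0,0,0],0.32],[[0,0,0],[0,0,0],0.28],[[0,0,0],[0,0,0],0.24],[[0,0,0],[0,0,0],0.2]]}}

```text
time_s: 33.05
tcp_pos: [0.4371, -0.0383, 0.0117]
ee_rot: [[0.245, 0.97, 0.001], [0.97, -0.245, 0.0], [0.0, 0.001, -1.0]]
wrist_force: [-1.2, 0.2, 4.3]
gripper_width: 0.281
gripper_force: 30.0
```

Call:
{"api": "move_arm", "payload": {"series": [[[0,0,0],[0,0,0],0.2],[[0,0,0],[0,0,0],0.2],[[0,0,0],[0,0,0],0.2]]}}

```text
time_s: 33.35
tcp_pos: [0.4371, -0.0383, 0.0117]
ee_rot: [[0.245, 0.97, 0.001], [0.97, -0.245, 0.0], [0.0, 0.001, -1.0]]
wrist_force: [-0.2, 0.4, 5.8]
gripper_width: 0.276
gripper_force: 30.0
```

Run:
```python
from h import *
need(.5485,.2685,.1,13.4)
```

```text
t 33.4 tcp [ 0.4371 -0.0383  0.0117] yaw 75.8 Rz [ 0.001  0.    -1.   ] w 0.276 F 30.0 wf [-0.2  0.4  5.8]
units [ 0.6494  0.066  -0.1763] ('turn units', np.float64(10.9))
```

Call:
{"api": "move_arm", "payload": {"series": [[[0,0,0],[0,0,-0.02],0.2],[[0,0,0.6],[0,0,-0.05],0.2],[[0,0,1],[0,0,-0.05],0.2],[[0,0,1],[0,0,-0.05],0.2],[[0,0,1],[0,0,0],0.2],[[0,0,1],[0,0,0],0.2],[[0,0,1],[0,0,0],0.2],[[0,0,1],[0,0,0],0.2],[[0,0,1],[0,0,0],0.2],[[0,0,1],[0,0,0],0.2],[[0,0,1],[0,0,0],0.2],[[0,0,1],[0,0,0],0.2]]}}

```text
time_s: 34.55
tcp_pos: [0.4362, -0.0384, 0.0965]
ee_rot: [[0.967, 0.256, -0.0], [0.256, -0.967, 0.0], [-0.0, -0.0, -1.0]]
wrist_force: [0.0, 0.3, 0.2]
gripper_width: 0.278
gripper_force: 30.0
```

Call:
{"api": "move_arm", "payload": {"series": [[[0,0,0.3],[0,0,0],0.2],[[0,0,0],[0,0,0],0.2]]}}

```text
time_s: 34.75
tcp_pos: [0.4364, -0.0384, 0.0965]
ee_rot: [[0.973, 0.232, -0.0], [0.232, -0.973, 0.0], [-0.0, -0.0, -1.0]]
wrist_force: [0.1, -0.4, 0.6]
gripper_width: 0.278
gripper_force: 30.0
```

Run:
```python
from h import *
need(.5485,.2685,.1,13.4)
```

```text
t 34.8 tcp [ 0.4364 -0.0384  0.0965] yaw 13.4 Rz [-0.  0. -1.] w 0.278 F 30.0 wf [ 0.1 -0.4  0.6]
units [ 0.3604 -0.5449 -0.0071] ('turn units', np.float64(0.0))
```

Call:
{"api": "move_arm", "payload": {"series": [[[0,0,0],[0.018,-0.027,0],0.2],[[0,0,0],[0.036,-0.055,0],0.2],[[0,0,0],[0.05,-0.075,0],0.2],[[0,0,0],[0.05,-0.075,0],0.2],[[0,0,0],[0.05,-0.075,0],0.2],[[0,0,0],[0.05,-0.075,0],0.2],[[0,0,0],[0.05,-0.075,0],0.2],[[0,0,0],[0.036,-0.055,0],0.2],[[0,0,0],[0.02,-0.033,0],0.2],[[0,0,0],[0,0,0],0.2],[[0,0,0],[0,0,0],0.2]]}}

```text
time_s: 35.85
tcp_pos: [0.5482, 0.2681, 0.0958]
ee_rot: [[0.973, 0.232, -0.001], [0.232, -0.973, -0.001], [-0.002, 0.001, -1.0]]
wrist_force: [0.1, -0.3, -0.7]
gripper_width: 0.283
gripper_force: 30.0
```

Run:
```python
from h import *
need(.5485,.2685,.0185,13.4)
c=r.capture('scene');p=r.sense()['tcp_pos'];q=proj(c,[.5485,.2685,.006])
f=cv2.resize(c['img'][160:280,200:360,::-1],(800,600),interpolation=2)
cv2.circle(f,(int((q[0]-199.5)*5),int((q[1]-159.5)*5)),3,(0,0,255),1);cv2.imwrite('pics/k.png',f)
```

```text
t 35.9 tcp [0.5482 0.2681 0.0958] yaw 13.4 Rz [-0.001 -0.001 -1.   ] w 0.283 F 30.0 wf [ 0.1 -0.3 -0.7]
units [ 0.001  -0.0007  0.1546] ('turn units', np.float64(0.0))
```

View pics/k.png

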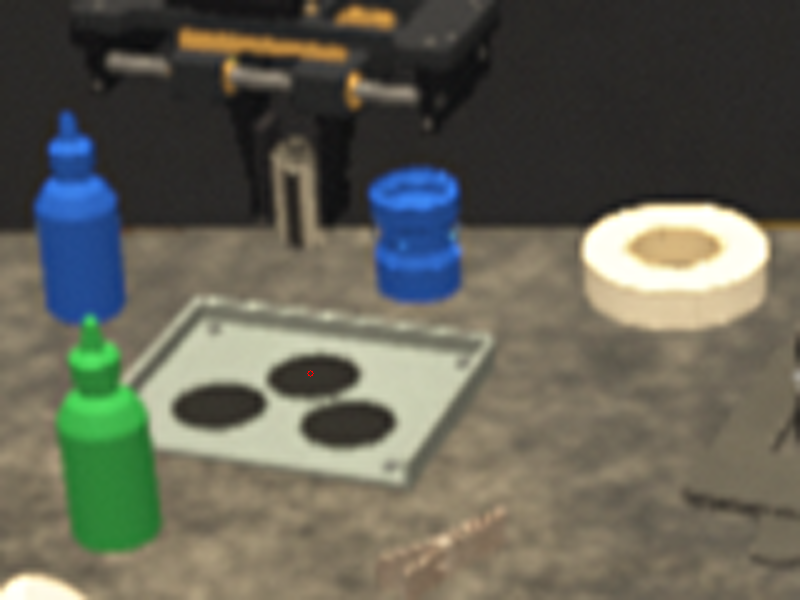

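The cassette hangs upright at (297,190). The target mark (310,373) is on the back spot's centre (314,375), so I'm placing it.

Call:
{"api": "move_arm", "payload": {"series": [[[0,0,0],[0,0,0.02],0.2],[[0,0,0],[0,0,0.04],0.2],[[0,0,0],[0,0,0.04],0.2],[[0,0,0],[0,0,0.03],0.2],[[0,0,0],[0,0,0.014],0.2],[[0,0,0],[0,0,0.007],0.2],[[0,0,0],[0,0,0.003],0.2],[[0,0,0],[0,0,0],0.2],[[0,0,0],[0,0,0],0.2]]}}

```text
time_s: 36.8
tcp_pos: [0.5492, 0.2687, 0.0201]
ee_rot: [[0.973, 0.231, 0.001], [0.231, -0.973, 0.001], [0.001, -0.001, -1.0]]
wrist_force: [0.1, 0.2, 0.2]
gripper_width: 0.274
gripper_force: 30.0
```

Run:
```python
from h import *
need(.5485,.2685,.0177,13.4)
```

```text
t 36.8 tcp [0.5492 0.2687 0.0201] yaw 13.4 Rz [ 0.001  0.001 -1.   ] w 0.274 F 30.0 wf [0.1 0.2 0.2]
units [-0.0015  0.      0.0047] ('turn units', np.float64(-0.01))
```

Call:
{"api": "move_arm", "payload": {"series": [[[0,0,0],[0,0,0.003],0.2],[[0,0,0],[0,0,0.002],0.2],[[0,0,0],[0,0,0],0.2],[[0,0,0],[0,0,0],0.35],[[0,0,0],[0,0,0],0.45],[[0,0,0],[0,0,0],0.55],[[0,0,0],[0,0,0],0.55],[[0,0,0],[0,0,-0.03],0.55],[[0,0,0],[0,0,-0.08],0.55],[[0,0,0],[0,0,-0.09],0.6],[[0,0,0],[0,0,-0.09],0.6],[[0,0,0],[0,0,-0.08],0.6]]}}

```text
time_s: 38.0
tcp_pos: [0.5489, 0.2684, 0.2042]
ee_rot: [[0.973, 0.231, 0.001], [0.231, -0.973, 0.001], [0.001, -0.0, -1.0]]
wrist_force: [0.4, 0.7, -0.2]
gripper_width: 0.596
gripper_force: 0.0
```

Run:
```python
from h import *
need(.457,-.2489,.21)
```

```text
t 38.0 tcp [0.5489 0.2684 0.2042] yaw 13.4 Rz [ 0.001  0.001 -1.   ] w 0.596 F 0.0 wf [ 0.4  0.7 -0.2]
units [-0.4181  0.9641 -0.0126]
```

Call:
{"api": "move_arm", "payload": {"series": [[[0,0,0],[-0.015,0.035,-0.03],0.65],[[0,0,0],[-0.03,0.07,0],0.65],[[0,0,0],[-0.037,0.086,0],0.65],[[0,0,0],[-0.037,0.086,0],0.65],[[0,0,0],[-0.037,0.086,0],0.65],[[0,0,0],[-0.037,0.086,0],0.65],[[0,0,0],[-0.037,0.086,0],0.65],[[0,0,0],[-0.037,0.086,0],0.65],[[0,0,0],[-0.037,0.086,0],0.65],[[0,0,0],[-0.037,0.086,0],0.65],[[0,0,0],[-0.037,0.086,0],0.65],[[0,0,0],[-0.03,0.07,0],0.65]]}}

```text
time_s: 39.2
tcp_pos: [0.4582, -0.2426, 0.2161]
ee_rot: [[0.973, 0.23, -0.001], [0.23, -0.973, 0.001], [-0.001, -0.001, -1.0]]
wrist_force: [0.3, -0.1, -0.3]
gripper_width: 0.651
gripper_force: 0.0
```

Call:
{"api": "move_arm", "payload": {"series": [[[0,0,0],[-0.01,0.015,0],0.65],[[0,0,0],[0,0,0],0.65],[[0,0,0],[0,0,0],0.65]]}}

```text
time_s: 39.5
tcp_pos: [0.4565, -0.2483, 0.2163]
ee_rot: [[0.973, 0.231, -0.001], [0.231, -0.973, 0.001], [-0.001, -0.001, -1.0]]
wrist_force: [0.1, 0.4, -0.1]
gripper_width: 0.652
gripper_force: 0.0
```

Run:
```python
from fit import *
need(.457,-.2489,.054)
c=r.capture('top')
for t,p,g in(('cassette',disc(.0125,.006,.05),(.5485,.2685)),('loupe',disc(.023,.007,.065),(.624,.011))):
  for d in r.cut_out(t,'top'): print(t,d['score'],fit(c,d['pixels'],p,g,yaw=False))
c=r.capture('scene')
for d in r.cut_out('cassette','scene'): print(d['score'],fit(c,d['pixels'],disc(.0125,.006,.05),(.5485,.2685),yaw=False))
```

```text
t 39.5 tcp [ 0.4565 -0.2483  0.2163] yaw 13.4 Rz [-0.001  0.001 -1.   ] w 0.652 F 0.0 wf [ 0.1  0.4 -0.1]
units [0.001  0.0016 0.3247] 
cassette 0.65 (array([0.5489, 0.2688]), np.float64(0.894))
loupe 0.96 (array([0.6237, 0.0111]), np.float64(0.922))
loupe 0.96 (array([0.624, 0.011]), np.float64(0.0))
0.67 (array([0.5483, 0.2657]), np.float64(0.922))
```

Cassette and loupe are both well placed. I'm regripping the bottle at the same tool position where I released it.

Call:
{"api": "move_arm", "payload": {"series": [[[0,0,0],[0.001,0.001,0.03],0.65],[[0,0,0],[0,0,0.06],0.65],[[0,0,0],[0,0,0.07],0.65],[[0,0,0],[0,0,0.07],0.65],[[0,0,0],[0,0,0.05],0.65],[[0,0,0],[0,0,0.03],0.65],[[0,0,0],[0,0,0.01],0.65],[[0,0,0],[0,0,0],0.6],[[0,0,0],[0,0,0],0.55],[[0,0,0],[0,0,0],0.5],[[0,0,0],[0,0,0],0.45],[[0,0,0],[0,0,0],0.4]]}}

```text
time_s: 40.95
tcp_pos: [0.4579, -0.2494, 0.0576]
ee_rot: [[0.973, 0.231, 0.002], [0.231, -0.973, -0.0], [0.001, 0.001, -1.0]]
wrist_force: [0.5, 0.5, 1.3]
gripper_width: 0.464
gripper_force: 30.0
```

Call:
{"api": "move_arm", "payload": {"series": [[[0,0,0],[0,0,0],0.38],[[0,0,0],[0,0,0],0.38],[[0,0,0],[0,0,0],0.38],[[0,0,0],[0,0,0],0.38]]}}

```text
time_s: 41.35
tcp_pos: [0.4581, -0.2494, 0.0576]
ee_rot: [[0.973, 0.231, 0.001], [0.231, -0.973, -0.001], [0.001, 0.001, -1.0]]
wrist_force: [-0.6, 1.5, 5.5]
gripper_width: 0.458
gripper_force: 30.0
```

Call:
{"api": "move_arm", "payload": {"series": [[[0,0,0],[0,0,-0.02],0.38],[[0,0,0],[0,0,-0.04],0.38],[[0,0,0],[0,0,-0.05],0.38],[[0,0,0],[0,0,-0.05],0.38],[[0,0,0],[0,0,-0.03],0.38],[[0,0,0],[0,0,0],0.38]]}}

```text
time_s: 41.95
tcp_pos: [0.4587, -0.2496, 0.1542]
ee_rot: [[0.973, 0.231, 0.005], [0.231, -0.973, -0.001], [0.005, 0.002, -1.0]]
wrist_force: [0.3, 0.5, -1.0]
gripper_width: 0.455
gripper_force: 30.0
```

Run:
```python
from h import *
need(.5023,.294,.058)
```

```text
t 42.0 tcp [ 0.4587 -0.2496  0.1542] yaw 13.4 Rz [ 0.005 -0.001 -1.   ] w 0.455 F 30.0 wf [ 0.3  0.5 -1. ]
units [ 0.3353 -1.0381  0.1915]
```

Call:
{"api": "move_arm", "payload": {"series": [[[0,0,0],[0.01,-0.03,0],0.38],[[0,0,0],[0.02,-0.06,0],0.38],[[0,0,0],[0.028,-0.085,0],0.38],[[0,0,0],[0.028,-0.085,0],0.38],[[0,0,0],[0.028,-0.085,0],0.38],[[0,0,0],[0.028,-0.085,0],0.38],[[0,0,0],[0.028,-0.085,0],0.38],[[0,0,0],[0.028,-0.085,0],0.38],[[0,0,0],[0.028,-0.085,0],0.38],[[0,0,0],[0.028,-0.085,0],0.38],[[0,0,0],[0.028,-0.085,0],0.38],[[0,0,0],[0.028,-0.085,0],0.38]]}}

```text
time_s: 43.15
tcp_pos: [0.4987, 0.2452, 0.1504]
ee_rot: [[0.973, 0.231, -0.002], [0.231, -0.973, -0.001], [-0.003, 0.001, -1.0]]
wrist_force: [0.7, -1.1, -0.2]
gripper_width: 0.454
gripper_force: 30.0
```

Call:
{"api": "move_arm", "payload": {"series": [[[0,0,0],[0.02,-0.05,0],0.38],[[0,0,0],[0.01,-0.03,0],0.38],[[0,0,0],[0,0,0.02],0.38],[[0,0,0],[0,0,0.04],0.38],[[0,0,0],[0,0,0.04],0.38],[[0,0,0],[0,0,0.02],0.38],[[0,0,0],[0,0,0],0.38],[[0,0,0],[0,0,0],0.38]]}}

```text
time_s: 43.95
tcp_pos: [0.5053, 0.2857, 0.0921]
ee_rot: [[0.973, 0.231, 0.0], [0.231, -0.973, -0.0], [0.0, 0.0, -1.0]]
wrist_force: [0.2, 0.0, -0.2]
gripper_width: 0.457
gripper_force: 30.0
```

Run:
```python
from h import *
need(.5033,.2942,.06)
```

```text
t 44.0 tcp [0.5053 0.2857 0.0921] yaw 13.3 Rz [ 0. -0. -1.] w 0.457 F 30.0 wf [ 0.2  0.  -0.2]
units [-0.     -0.0175  0.0641]
```

Call:
{"api": "move_arm", "payload": {"series": [[[0,0,0],[0,-0.0175,0],0.38],[[0,0,0],[0,0,0.02],0.38],[[0,0,0],[0,0,0.02],0.38],[[0,0,0],[0,0,0.012],0.38],[[0,0,0],[0,0,0.007],0.38],[[0,0,0],[0,0,0.003],0.38],[[0,0,0],[0,0,0.001],0.38],[[0,0,0],[0,0,0],0.38],[[0,0,0],[0,0,0],0.38]]}}

```text
time_s: 44.85
tcp_pos: [0.5032, 0.2949, 0.0606]
ee_rot: [[0.973, 0.231, 0.0], [0.231, -0.973, 0.0], [0.001, -0.0, -1.0]]
wrist_force: [-0.3, 0.1, 0.1]
gripper_width: 0.461
gripper_force: 30.0
```

Run:
```python
from h import *
need(.5033,.2942,.0596)
```

```text
t 44.9 tcp [0.5032 0.2949 0.0606] yaw 13.4 Rz [ 0.  0. -1.] w 0.461 F 30.0 wf [-0.3  0.1  0.1]
units [-0.0001  0.0014  0.002 ]
```

Call:
{"api": "move_arm", "payload": {"series": [[[0,0,0],[0,0,0.002],0.38],[[0,0,0],[0,0,0],0.38],[[0,0,0],[0,0,0],0.48],[[0,0,0],[0,0,0],0.55],[[0,0,0],[0,0,0],0.62],[[0,0,0],[0,0,0],0.65],[[0,0,0],[0,0,-0.03],0.65],[[0,0,0],[0,0,-0.07],0.65],[[0,0,0],[0,0,-0.09],0.65],[[0,0,0],[0,0,-0.09],0.65],[[0,0,0],[0,0,-0.09],0.65],[[0,0,0],[0,0,-0.02],0.65]]}}

```text
time_s: 46.05
tcp_pos: [0.5053, 0.2961, 0.261]
ee_rot: [[0.973, 0.232, 0.01], [0.232, -0.973, 0.007], [0.011, -0.005, -1.0]]
wrist_force: [-0.2, 0.3, 0.6]
gripper_width: 0.65
gripper_force: 0.0
```

Run:
```python
from h import *
need(.5428,-.2675,.24)
```

```text
t 46.0 tcp [0.5053 0.2961 0.261 ] yaw 13.4 Rz [ 0.01   0.007 -1.   ] w 0.65 F 0.0 wf [-0.2  0.3  0.6]
units [-0.1886  1.1142  0.0349]
```

Call:
{"api": "move_arm", "payload": {"series": [[[0,0,0],[-0.006,0.04,0],0.6],[[0,0,0],[-0.012,0.08,0],0.6],[[0,0,0],[-0.016,0.09,0],0.6],[[0,0,0],[-0.016,0.09,0],0.6],[[0,0,0],[-0.016,0.09,0],0.6],[[0,0,0],[-0.016,0.09,0],0.6],[[0,0,0],[-0.016,0.09,0],0.6],[[0,0,0],[-0.016,0.09,0],0.6],[[0,0,0],[-0.016,0.09,0],0.6],[[0,0,0],[-0.016,0.09,0],0.6],[[0,0,0],[-0.016,0.09,0],0.6],[[0,0,0],[-0.015,0.09,0],0.6]]}}

```text
time_s: 47.25
tcp_pos: [0.5329, -0.2241, 0.2524]
ee_rot: [[0.973, 0.23, -0.004], [0.23, -0.973, 0.001], [-0.003, -0.002, -1.0]]
wrist_force: [1.1, 1.1, 0.1]
gripper_width: 0.602
gripper_force: 0.0
```

Call:
{"api": "move_arm", "payload": {"series": [[[0,0,0],[-0.008,0.06,0],0.6],[[0,0,0],[-0.005,0.03,0],0.6],[[0,0,0],[0,0,0],0.6],[[0,0,0],[0,0,0],0.6]]}}

```text
time_s: 47.65
tcp_pos: [0.538, -0.2668, 0.2532]
ee_rot: [[0.973, 0.231, -0.002], [0.231, -0.973, 0.001], [-0.002, -0.001, -1.0]]
wrist_force: [-0.2, -0.3, 1.1]
gripper_width: 0.601
gripper_force: 0.0
```

Run:
```python
from fit import *
need(.5428,-.2675,.134)
c=r.capture('top')
for t,p,g in(('cassette',disc(.0125,.006,.05),(.5485,.2685)),('bottle',np.vstack([disc(.021,.006,.07),disc(.008,.1,.119)]),(.499,.293))):
  for d in r.cut_out(t,'top'):
    q=fit(c,d['pixels'],p,g,yaw=False)
    if q[1]>.1: print(t,d['score'],q)
```

```text
t 47.6 tcp [ 0.538  -0.2668  0.2532] yaw 13.3 Rz [-0.002  0.001 -1.   ] w 0.601 F 0.0 wf [-0.2 -0.3  1.1]
units [0.0095 0.0039 0.2384] 
cassette 0.65 (array([0.549 , 0.2688]), np.float64(0.916))
bottle 0.75 (array([0.498 , 0.2944]), np.float64(0.903))
```

Call:
{"api": "move_arm", "payload": {"series": [[[0,0,0],[0.0095,0.004,0],0.6],[[0,0,0],[0,0,0.03],0.6],[[0,0,0],[0,0,0.05],0.6],[[0,0,0],[0,0,0.06],0.6],[[0,0,0],[0,0,0.05],0.6],[[0,0,0],[0,0,0.033],0.6],[[0,0,0],[0,0,0.015],0.6],[[0,0,0],[0,0,0],0.55],[[0,0,0],[0,0,0],0.48],[[0,0,0],[0,0,0],0.42],[[0,0,0],[0,0,0],0.38],[[0,0,0],[0,0,0],0.34]]}}

```text
time_s: 49.0
tcp_pos: [0.5442, -0.2681, 0.1361]
ee_rot: [[0.973, 0.231, 0.001], [0.231, -0.973, -0.0], [0.001, 0.001, -1.0]]
wrist_force: [-0.5, 1.0, -0.1]
gripper_width: 0.374
gripper_force: 0.0
```

Call:
{"api": "move_arm", "payload": {"series": [[[0,0,0],[0,0,0],0.3],[[0,0,0],[0,0,0],0.26],[[0,0,0],[0,0,0],0.22],[[0,0,0],[0,0,0],0.2],[[0,0,0],[0,0,0],0.2],[[0,0,0],[0,0,0],0.2]]}}

```text
time_s: 49.6
tcp_pos: [0.5439, -0.268, 0.1354]
ee_rot: [[0.973, 0.231, 0.0], [0.231, -0.973, -0.0], [0.0, 0.0, -1.0]]
wrist_force: [0.1, -0.3, 0.9]
gripper_width: 0.285
gripper_force: 30.0
```

Run:
```python
from h import *
need(.5202,.2247,.136)
```

```text
t 49.6 tcp [ 0.5439 -0.268   0.1354] yaw 13.4 Rz [ 0. -0. -1.] w 0.285 F 30.0 wf [ 0.1 -0.3  0.9]
units [ 0.1816 -0.9698 -0.0013]
```

Call:
{"api": "move_arm", "payload": {"series": [[[0,0,0],[0,0,-0.02],0.2],[[0,0,0],[0,0,-0.04],0.2],[[0,0,0],[0,0,-0.04],0.2],[[0,0,0],[0.006,-0.03,-0.02],0.2],[[0,0,0],[0.01,-0.05,0],0.2],[[0,0,0],[0.013,-0.07,0],0.2],[[0,0,0],[0.015,-0.08,0],0.2],[[0,0,0],[0.015,-0.08,0],0.2],[[0,0,0],[0.015,-0.08,0],0.2],[[0,0,0],[0.015,-0.08,0],0.2],[[0,0,0],[0.015,-0.08,0],0.2],[[0,0,0],[0.015,-0.08,0],0.2]]}}

```text
time_s: 50.8
tcp_pos: [0.5281, 0.0544, 0.1956]
ee_rot: [[0.973, 0.232, 0.0], [0.232, -0.973, 0.0], [0.0, -0.0, -1.0]]
wrist_force: [0.6, -0.9, -0.1]
gripper_width: 0.282
gripper_force: 30.0
```

Call:
{"api": "move_arm", "payload": {"series": [[[0,0,0],[0.015,-0.08,0],0.2],[[0,0,0],[0.015,-0.08,0],0.2],[[0,0,0],[0.013,-0.07,0],0.2],[[0,0,0],[0.01,-0.05,0],0.2],[[0,0,0],[0.006,-0.03,0],0.2],[[0,0,0],[0,-0.015,0],0.2],[[0,0,0],[0,0,0],0.2],[[0,0,0],[0,0,0],0.2]]}}

```text
time_s: 51.6
tcp_pos: [0.5199, 0.2163, 0.1953]
ee_rot: [[0.973, 0.23, -0.0], [0.23, -0.973, -0.0], [-0.0, 0.0, -1.0]]
wrist_force: [-0.1, -0.1, 0.2]
gripper_width: 0.286
gripper_force: 30.0
```

Run:
```python
from h import *
need(.521,.225,.1374)
```

```text
t 51.6 tcp [0.5199 0.2163 0.1953] yaw 13.3 Rz [-0. -0. -1.] w 0.286 F 30.0 wf [-0.1 -0.1  0.2]
units [ 0.0061 -0.0164  0.1158]
```

Call:
{"api": "move_arm", "payload": {"series": [[[0,0,0],[0.006,-0.0165,0.01],0.2],[[0,0,0],[0,0,0.03],0.2],[[0,0,0],[0,0,0.03],0.2],[[0,0,0],[0,0,0.02],0.2],[[0,0,0],[0,0,0.012],0.2],[[0,0,0],[0,0,0.007],0.2],[[0,0,0],[0,0,0.004],0.2],[[0,0,0],[0,0,0.001],0.2],[[0,0,0],[0,0,0],0.2],[[0,0,0],[0,0,0],0.2]]}}

```text
time_s: 52.6
tcp_pos: [0.5214, 0.226, 0.1388]
ee_rot: [[0.973, 0.231, 0.001], [0.231, -0.973, 0.001], [0.001, -0.0, -1.0]]
wrist_force: [-1.1, -0.4, -0.4]
gripper_width: 0.279
gripper_force: 30.0
```

Run:
```python
from h import *
need(.521,.225,.1372)
```

```text
t 52.6 tcp [0.5214 0.226  0.1388] yaw 13.4 Rz [ 0.001  0.001 -1.   ] w 0.279 F 30.0 wf [-1.1 -0.4 -0.4]
units [-0.0012  0.0018  0.0031]
```

Call:
{"api": "move_arm", "payload": {"series": [[[0,0,0],[-0.001,0.002,0.002],0.2],[[0,0,0],[0,0,0.001],0.2],[[0,0,0],[0,0,0],0.2],[[0,0,0],[0,0,0],0.3],[[0,0,0],[0,0,0],0.38],[[0,0,0],[0,0,0],0.46],[[0,0,0],[0,0,0],0.55],[[0,0,0],[0,0,0],0.6],[[0,0,0],[0,0,-0.03],0.6],[[0,0,0],[0,0,-0.06],0.6],[[0,0,0],[0,0,-0.07],0.6],[[0,0,0],[0,0,-0.06],0.6]]}}

```text
time_s: 53.8
tcp_pos: [0.5211, 0.2247, 0.2484]
ee_rot: [[0.973, 0.231, 0.001], [0.231, -0.973, 0.0], [0.001, 0.0, -1.0]]
wrist_force: [0.5, 0.6, -0.1]
gripper_width: 0.598
gripper_force: 0.0
```

Call:
{"api": "move_arm", "payload": {"series": [[[0,0,0],[-0.03,0.03,-0.01],0.6],[[0,0,0],[-0.05,0.05,0],0.6],[[0,0,0],[-0.05,0.06,0],0.6],[[0,0,0],[-0.05,0.06,0],0.6],[[0,0,0],[-0.05,0.06,0],0.6],[[0,0,0],[-0.02,0.06,0],0.6],[[0,0,0],[0,0.04,0],0.6],[[0,0,0],[0,0,0],0.6],[[0,0,0],[0,0,0],0.6]]}}

```text
time_s: 54.7
tcp_pos: [0.4409, 0.0206, 0.2518]
ee_rot: [[0.973, 0.23, 0.0], [0.23, -0.973, 0.0], [0.0, -0.0, -1.0]]
wrist_force: [-0.5, 0.9, 0.0]
gripper_width: 0.6
gripper_force: 0.0
```

Run:
```python
from fit import *
need(.4,0,.25)
c=r.capture('top')
for t,p,g in(('cassette',disc(.0125,.006,.05),(.5485,.2685)),('bottle',np.vstack([disc(.021,.006,.07),disc(.008,.1,.119)]),(.499,.293)),('loupe',disc(.023,.007,.065),(.624,.011)),('cylinder',np.vstack([disc(.024,.006,.023),disc(.0125,.023,.196)]),(.519,.2254))):
  for d in r.cut_out(t,'top'):
    q=fit(c,d['pixels'],p,g,yaw=False)
    if q[1]>.1: print(t,d['score'],q)
c=r.capture('scene');cv2.imwrite('pics/l.png',cv2.resize(c['img'][150:300,200:400,::-1],(800,600),interpolation=2))
```

```text
t 54.7 tcp [0.4409 0.0206 0.2518] yaw 13.3 Rz [ 0.  0. -1.] w 0.6 F 0.0 wf [-0.5  0.9  0. ]
units [-0.0891  0.0213  0.0036] 
bottle 0.54 (array([0.5001, 0.2967]), np.float64(0.542))
loupe 0.64 (array([0.6248, 0.011 ]), np.float64(0.287))
cylinder 0.47 (array([0.5207, 0.2258]), np.float64(0.463))
```

View pics/l.png

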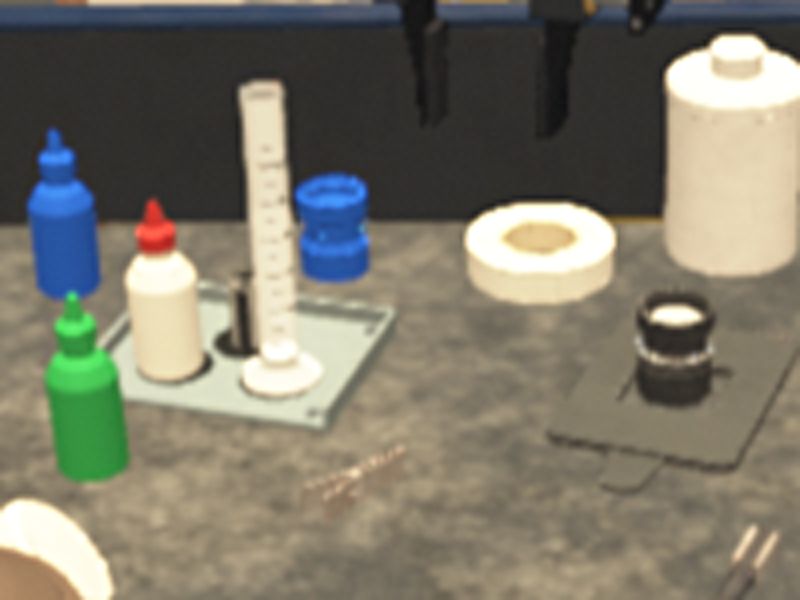

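All four stand upright and released. The bottle (170,310) and cylinder (275,250) are back on their spots, the cassette (240,315) is on the back spot, and the loupe (675,350) is on the window. The arm is clear, so I'm handing in.

```bash
python3 -c "
from station import r
print(r.finish_job())"
```

```text
the job is handed in; nothing more can be done
None
```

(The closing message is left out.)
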